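Press a bush home and hold the finished housing up on the cam ejector

ROBOT

A 7-joint arm with a two-finger parallel gripper is mounted at the origin on the work surface. World frame = base frame: x ahead of the robot, y to its left, z up, the work surface at z = 0. Lengths are in m, angles in rad, forces in N, time in s.
With the tool pointing down it reaches from about 0.425 to 0.925 m from the base axis. Payload 6.8 kg.
Tool frame: the origin (TCP) lies at the very end of the fingers, on their centre line; the grasp point (between the pads) lies 19 mm behind it; z points along the fingers, y is the direction in which the jaws open and shut (so a half turn about z gives the same grasp; the last joint's range is limited). The gripper opens to 85 mm and grips with 20 to 120 N. Pads are 22 mm wide; open, the fingers measure 114 mm over their backs; the gripper's body (76 mm by 85 mm) begins 54 mm behind the grasp point. The pads swing forward as they close: fully open they stand 13 mm farther back than shut.
Start: joints at [-1.226, 0.477, 0.022, 1.555, -0.011, 1.109, -0.083], TCP at [0.295, 0.607, 0.231] pointing down, gripper open.
Joint ranges: [-2.96, 2.96], [-0.34, 2.1], [-1.41, 1.46], [0.24, 2.44], [-1.37, 4.51], [0.17, 1.92], [-2.96, 2.96]. Speed limits (rad/s): [2.39, 2.39, 3.14, 3.14, 3.14, 3.14, 3.14].

INTERFACE

Orientations are given as a 3x3 rotation matrix whose columns are the frame's x, y, z axes.
In Python, from plant import ctrl gives the robot as it stands. The module is installed in compiled form; this text tells all that it offers.
- The arm moves only by the tool carry_out, never from a script. Its argument "steps" is a list of rows, each a list of 5 numbers: the shift along the tool's x, y, z in m, then the turn about the tool's z in degrees, then the finger opening in m, from 0 to 0.0854. In form: [[x, y, z, turn, jaw], ...]. A call has 1 to 12 rows; each row is the pose to reach, as a shift and turn from the pose commanded when the call began, along the tool's axes at that moment; what a row does not reach only later rows make up. A row lasts 1/12 s, in which the tool goes at most 41.7 mm and 7.16 degrees, less where a joint would pass 70% of its speed; a pose out of reach is approached as far as the arm can. A call with a gripper value outside its range is refused whole. The fingers move at their own pace and stop on an object; the grip force is fixed at half the most. Time passes only in rows, so rows that repeat a pose let the fingers close. It gives the time, the measured TCP pose, the force and the opening at its end, in the units of the state.
- ctrl.state(): the state, without advancing time (a new reading comes with each control period).
- ctrl.get_image(name): name is "scene" or "top" or "wrist"; returns the picture (420x560x3 uint8, red, green, blue); there is no depth.
- ctrl.camera_model(name): a dict with "intrinsics" (3x3 intrinsics, pixels), "rvec" (rotation vector, rad) and "tvec" (3), from world to camera coordinates, as OpenCV has them; the wrist camera has in their place "tool_from_camera" (4x4, takes a point from camera to tool coordinates, whose origin is the TCP and whose axes are the flange's). Camera axes: x right, y down, z forward; pixel columns grow to the right and rows downward; lengths in m; the calibration is good to about 2 mm. A picture is of the moment at which its call begins: read the wrist's pose just before it. camera_model takes no time and is no camera call.
- ctrl.finish_job(): hands the job in, once; it reports no verdict.
The state is a dict: "clock": time; "joint_pos": joint angles; "qd": joint speeds; "joint_torque": joint torques, N m; "tool_pos": TCP position; "tcp_rot": TCP orientation; "ft_force": force on the tool from outside, world axes, zero at the start; "ft_torque": the same for the moment, N m; "width": opening from 0.0 (shut) to 1.0 (fully open).
Only numpy, scipy, OpenCV 4.12 (cv2) and the standard library are available. Lean on these libraries where they do the work, as an engineer would, in place of code of your own. Each camera call takes 0.05 s, during which the arm holds its last target.

TASK

Press the flanged bush fully home into the bearing housing with the bench press: pull the press handle down until the bush's flange sits on the housing, then ease the sprung handle slowly back up to its rest without letting it fly up. Then swing the ejector's cam lever up to its point of highest lift, so that the housing stands raised out of its nest, and finish while holding the lever there with the gripper (it is sprung and drops the part if let go), so that I can take the part off. Keep the fingers off the housing and leave the other things on the bench where they are.

Things in the scene. Friction and masses are not known exactly. Their poses are not given: they have to be found in the camera images.
- press: Blue cast bench arbor press, bolted down. Origin on the bench under the square ram, z up. Its frame, mm: column y 75 to 130 (rib to 158), head x +-30, y -39 to 130, z 155 to 235, ram top up to 307; open to -y. Foot x +-55, y -80 to 145, z 30. Nest block x +-44, y +-42, top z 94. Press handle on the +x side, cam lever on the -x side, both pointing to -y at rest, both hinges parallel to x.
- press_handle (a joint): Handle angle, rad: 0 = up at rest on its stop, grows as it is pulled down; elevation above level (towards the press's -y) is 0.733 minus this. Lowers the ram 16 mm per rad: meets the bush at 0.3 to 0.6, bush home at about 1.13, stop 1.28. A spring returns it: about 2 N at the knob at the top, 5 N at the bottom, 2 N more while the bush goes in; let go, it flies up.
- handle_knob (a point): Centre of the black ball knob, 32 mm in diameter, at the end of the press handle (12 mm round steel bar, straight), 200 mm from handle_pivot. In the press's frame at rest: (52, -127, 329) mm.
- handle_pivot (a point): Point on the handle's hinge axis in the plane of the knob's travel, at (52, 22, 195) mm in the press's frame. The knob moves on a 200 mm circle about it.
- cam_lever (a joint): Cam lever angle, rad: 0 = at rest on its stop, grows as it swings up; elevation above level (from the press's -y) is 0.175 plus this. Lift is highest at 1.396, the lever standing straight up; past that (stop 1.78) the part sinks again. A spring always pulls it back to 0: about 4 N at the grip at the start, 5 N when upright; it does not stay up by itself.
- cam_handle (a point): Middle of the black crank grip at the end of the cam lever, 155 mm from cam_pivot: a free-turning cylinder, 24 mm in diameter and 58 mm long, its axis parallel to the hinge, standing out to the press's -x (x -127 to -69 mm). The lever itself is a flat steel bar, 8 x 16 mm, at x -66 to -58 mm. Middle in the press's frame: (-98, -153, 77) mm at rest, (-98, 0, 205) mm upright.
- cam_pivot (a point): Point on the cam lever's hinge axis at the middle of the crank grip's length, at (-98, 0, 50) mm in the press's frame. The grip's middle moves on a 155 mm circle about it.
- housing: Aluminium two-bolt flange housing, loose, 110 mm long over its ears, 62 wide, 30 high, about 0.45 kg. Origin at the centre of its underside, z up. Its 50 mm spigot sits 9 mm deep in the nest under the ram, underside at z 85 mm; at highest lift the ejector raises it 12 mm, to z 97 mm, 3 mm clear of the nest's rim.
- bush (a joint): How far the brass flanged bush (flange 36 mm wide, 4 mm thick, bore 18 mm) still has to go into the housing, m: the gap between its flange and the top of the housing. Starts at 0.009 to 0.013, 0 = fully home. A press fit: it takes 25 N to move.
- bush_top (a point): Centre of the top face of the bush's flange, which the ram pushes on. With the bush home it is 34 mm above the housing's underside.
- nest_floor (a point): Centre of the floor of the nest's recess, where the housing's underside rests at the start: 85 mm above the bench under the ram; the recess is 9 mm deep and 52 mm across.
- spare_bush: Loose spare brass flanged bush, 36 mm wide and 20 mm high, standing on its flange beside the press, origin under its centre. Leave it.
- wrench: Steel combination wrench about 180 mm long lying on the bench. Leave it.
- spray_can: Black aerosol can, 58 mm in diameter, 185 mm high, standing behind the press's column. Leave it.
- socket: Dark impact socket, 34 mm in diameter, 50 mm high. Leave it.
- hammer: Hammer about 260 mm long lying at the right. Leave it.
- spare_housing: Second aluminium housing like the first, upside down, at the left. Leave it.
- bearing_race: Steel ring 72 mm across, 18 mm high, at the far right. Leave it.
- mug: Red mug, 80 mm wide, 90 mm high, at the right. Leave it.

How it is judged:
By the outcome, as a careful person would: the job done as asked, in the order asked, and still so for the second after the job is handed in, while the arm keeps its last pose, push and grip.
It also fails if it takes over 72 s, if anything falls off the work surface, if the arm or the gripper's body presses on something with over 40 N, if the wrist force passes 120 N, or if a joint passes its speed limit or range.

## Working session

There is one attempt and no reset: what is moved stays moved. The work goes in short steps, Python scripts to look and compute and a tool call to move; the robot and the scene stay as the last step left them, time stands still between calls to the robot, and variables do not carry over. Pictures are saved under pics/ and viewed, and the job is handed in when it is done.

Besides the shell and the picture viewer there is one more tool, called after "Emit:" as name(argument=value, ...) on one line, values as JSON. carry_out: Moves the arm, as the interface text tells. Its arguments: {"type":"object","properties":{"steps":{"type":"array"}},"required":["steps"]}

```bash
mkdir -p pics
python3 - <<'E'
from plant import ctrl
import cv2
s=ctrl.state();print({k:(s[k]) for k in s})
for n in ["scene","top","wrist"]:
    im=ctrl.get_image(n);cv2.imwrite(f"pics/{n}0.png",im[:,:,::-1]);print(n,ctrl.camera_model(n))
E
```

```text
{'clock': 0.0, 'joint_pos': array([-1.22610477,  0.47780368,  0.02233722,  1.5564109 , -0.01149251,
        1.109331  , -0.08309151]), 'qd': array([-1.11518050e-03, -1.95343989e-03, -8.65452748e-05, -1.70645366e-03,
        8.10277834e-04, -9.79068654e-04,  1.04367024e-04]), 'joint_torque': array([-8.02573668e-04, -5.96437633e+01,  1.60711281e+00, -2.81211591e+01,
        1.23352601e-02,  9.23705811e-03,  3.06086326e-05]), 'tool_pos': array([0.2950559 , 0.60645069, 0.23034041]), 'tcp_rot': array([[-8.99245198e-01,  4.37444426e-01, -6.68925683e-04],
       [ 4.37444915e-01,  8.99243607e-01, -1.69770092e-03],
       [-1.41122662e-04, -1.81926754e-03, -9.99998335e-01]]), 'ft_force': array([-0.32665413, -0.1292075 ,  0.6339022 ]), 'ft_torque': array([ 0.06197481,  0.01240279, -0.06142249]), 'width': 1.0013605565718948}
scene {'intrinsics': array([[491.49105591,   0.        , 273.14649387],
       [  0.        , 491.49105591, 212.42320105],
       [  0.        ,   0.        ,   1.        ]]), 'rvec': array([ 1.65499172,  1.77394509, -0.84992339]), 'tvec': array([ 0.06371742, -0.18845994,  2.05802856])}
top {'intrinsics': array([[421.2512101 ,   0.        , 278.86486912],
       [  0.        , 421.2512101 , 212.61049987],
       [  0.        ,   0.        ,   1.        ]]), 'rvec': array([ 2.20951314, -2.16127342,  0.07621299]), 'tvec': array([-0.0285268 ,  0.55989566,  1.54930457])}
wrist {'intrinsics': array([[314.10594802,   0.        , 282.38365175],
       [  0.        , 314.10594802, 207.50981341],
       [  0.        ,   0.        ,   1.        ]]), 'tool_from_camera': array([[-8.82678632e-04, -9.66006084e-01, -2.58517826e-01,
         6.37268978e-02],
       [ 9.99999508e-01, -9.69959528e-04,  2.10076840e-04,
         3.05512870e-04],
       [-4.53687334e-04, -2.58517513e-01,  9.66006465e-01,
        -1.42697040e-01],
       [ 0.00000000e+00,  0.00000000e+00,  0.00000000e+00,
         1.00000000e+00]])}
```

View pics/scene0.png

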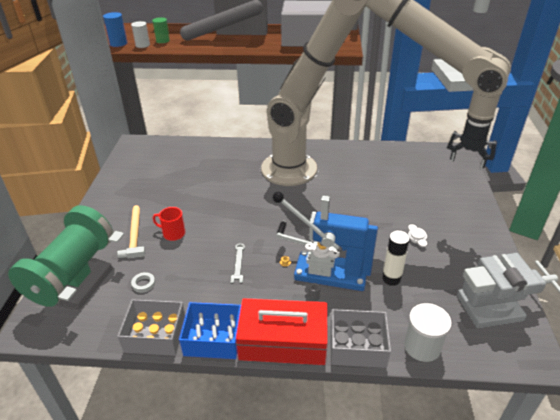

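View pics/top0.png

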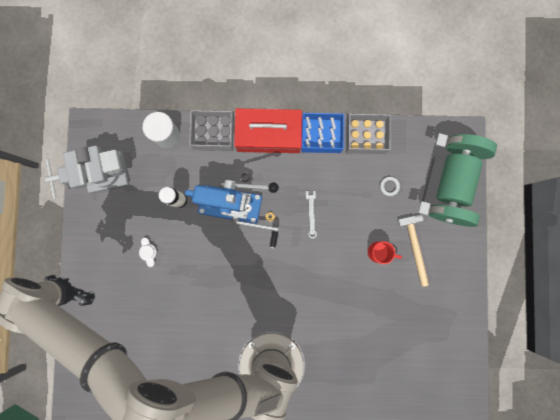

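View pics/wrist0.png

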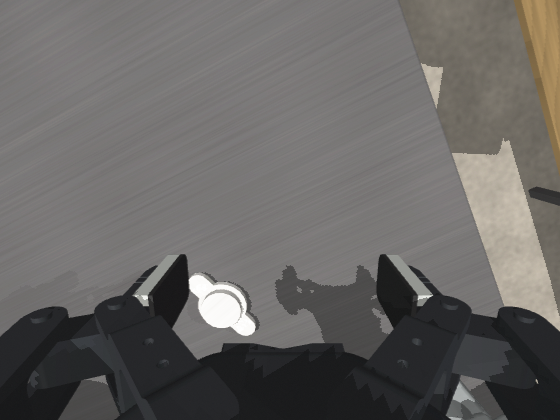

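Run:
```python
import cv2
a=cv2.imread('pics/top0.png')[165:265,155:305];cv2.imwrite('pics/topz.png',cv2.resize(a,None,fx=5.2,fy=5.2,interpolation=cv2.INTER_CUBIC))
a=cv2.imread('pics/scene0.png')[180:310,260:430];cv2.imwrite('pics/scenez.png',cv2.resize(a,None,fx=4.5,fy=4.5,interpolation=cv2.INTER_CUBIC))
```

```text
(no output)
```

View pics/topz.png

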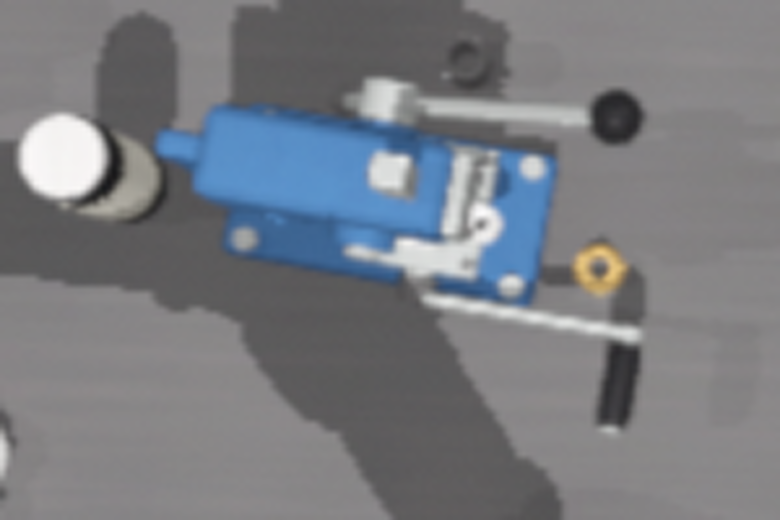

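View pics/scenez.png

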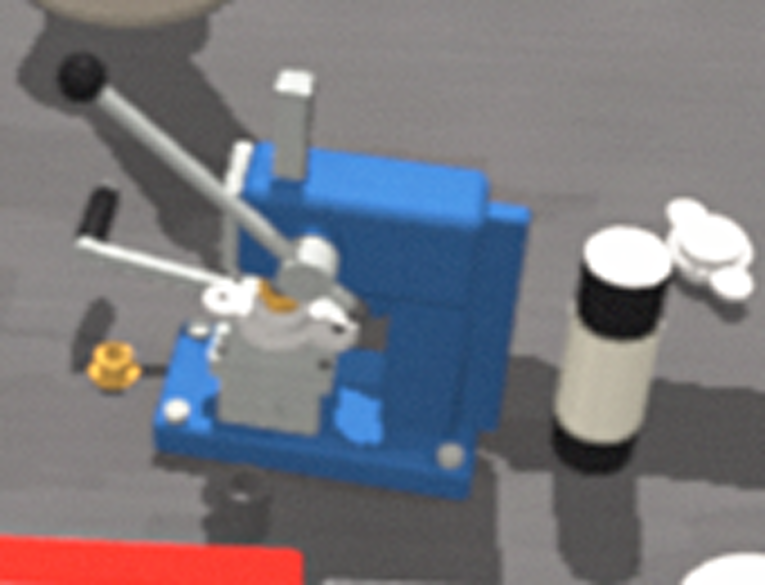

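```bash
cat > fit.py <<'E'
import numpy as np,cv2
from plant import ctrl
from scipy.optimize import least_squares
T=[((52,-127,329),(616,117)),((-127,-153,77),(613,425)),((55,-80,30),(556,152)),((-55,-80,30),(530,303)),((-55,145,30),(225,250)),((0,0,307),(392,175))]
S=[((52,-127,329),(82,77)),((55,-80,30),(157,432)),((55,145,30),(471,470)),((0,0,307),(294,83)),((-127,-153,77),(106,188)),((-62,-153,77),(84,240))]
def pix(name,l):
    s,o=((5.2,(155,165)) if name=="top" else (4.5,(260,180)))
    return np.array([(np.array(p)+.5)/s-.5+o for _,p in l])
def res(v,full=False):
    c,s=np.cos(v[2]),np.sin(v[2]);R=np.array([[c,-s,0],[s,c,0],[0,0,1]])
    out=[]
    for n,l in(("top",T),("scene",S)):
        m=ctrl.camera_model(n)
        P=np.array([p for p,_ in l])/1000@R.T+[v[0],v[1],0]
        q=cv2.projectPoints(P,m["rvec"],m["tvec"],m["intrinsics"],None)[0][:,0]
        out.append(q-pix(n,l))
    return np.concatenate(out).ravel()
if __name__=="__main__":
    r=least_squares(res,[.55,0,0.],loss="soft_l1");print(r.x);print(r.fun.reshape(-1,2).round(2))
E
python3 fit.py
```

```text
[ 0.58483256  0.13617464 -0.15273463]
[[-0.04 -0.62]
 [-0.11 -0.21]
 [ 0.26  0.3 ]
 [-0.    0.43]
 [-1.2   0.05]
 [-0.86 -1.34]
 [-0.41 -0.95]
 [-1.54 -2.8 ]
 [ 0.35  0.11]
 [-0.04 -1.55]
 [-0.5   0.23]
 [ 0.17  1.26]]
```

```bash
cat > h.py <<'E'
import numpy as np,cv2
from plant import ctrl
PX,PY,YAW=0.5848,0.1362,-0.1527
def W(p):  # press mm -> world m
    c,s=np.cos(YAW),np.sin(YAW);x,y,z=np.array(p)/1000.
    return np.array([PX+c*x-s*y,PY+s*x+c*y,z])
def toP(w):
    c,s=np.cos(YAW),np.sin(YAW);d=w[:2]-np.array([PX,PY])
    return np.array([c*d[0]+s*d[1],-s*d[0]+c*d[1],w[2]])*1000
def rel(pw,xang=None):
    s=ctrl.state();R=s["tcp_rot"];d=R.T@(pw-s["tool_pos"])
    a=np.degrees(np.arctan2(R[1,0],R[0,0]))
    t=None if xang is None else -((xang-a+180)%360-180)
    print("shift",d.round(4),"turn",t,"xang",a.round(2));return d
def snap(name,fn,proj=()):
    s=ctrl.state();im=ctrl.get_image(name)[:,:,::-1].copy()
    m=ctrl.camera_model(name)
    if name=="wrist":
        T=np.eye(4);T[:3,:3]=s["tcp_rot"];T[:3,3]=s["tool_pos"];C=np.linalg.inv(T@m["tool_from_camera"])
        rv,tv=cv2.Rodrigues(C[:3,:3])[0],C[:3,3]
    else: rv,tv=m["rvec"],m["tvec"]
    cv2.imwrite("pics/"+fn+"_raw.png",im)
    for p in proj:
        q=cv2.projectPoints(W(p).reshape(1,3),rv,tv,m["intrinsics"],None)[0][0,0];print(p,q.round(1))
        cv2.drawMarker(im,(int(round(q[0])),int(round(q[1]))),(0,255,0),0,8,1)
    cv2.imwrite("pics/"+fn+".png",im)
def st():
    s=ctrl.state();print("t",round(float(s["clock"]),2),"press",toP(s["tool_pos"]).round(1),"xang",np.degrees(np.arctan2(s["tcp_rot"][1,0],s["tcp_rot"][0,0])).round(2),"F",s["ft_force"].round(1),"w",round(float(s["width"])*85.4,1));print(s["joint_pos"].round(2))
E
python3 -c "
from h import *
st();rel(W([52,-127,430]),90+np.degrees(YAW))"
```

```text
t 0.15 press [-357.9  420.8  230.6] xang 154.06 F [-0.4 -0.5  0.6] w 85.5
[-1.23  0.48  0.02  1.56 -0.01  1.11 -0.08]
shift [-0.5535 -0.4025 -0.1988] turn 72.80671008113133 xang 154.06
```

Emit:
carry_out(steps=[[-0.01,-0.01,-0.035,6,0.085],[-0.03,-0.02,-0.07,12,0.085],[-0.055,-0.04,-0.1,18,0.085],[-0.083,-0.06,-0.12,24,0.085],[-0.111,-0.081,-0.14,30,0.085],[-0.139,-0.101,-0.16,36,0.085],[-0.167,-0.121,-0.175,42,0.085],[-0.196,-0.142,-0.185,48,0.085],[-0.225,-0.163,-0.195,54,0.085],[-0.254,-0.185,-0.199,60,0.085],[-0.284,-0.207,-0.199,66,0.085],[-0.315,-0.229,-0.199,72.8,0.085]])

```text
clock: 1.15
tool_pos: [0.4787, 0.2616, 0.4306]
tcp_rot: [[0.157, 0.988, 0.0], [0.988, -0.157, 0.001], [0.001, 0.0, -1.0]]
ft_force: [0.6, 0.6, -0.8]
width: 0.994
```

```bash
python3 -c "
from h import *
st();rel(W([52,-127,430]),90+np.degrees(YAW))"
```

```text
t 1.15 press [-123.9  107.8  430.6] xang 80.99 F [ 0.6  0.6 -0.8] w 84.9
[-0.96  0.13  0.4   1.6  -0.05  1.43 -0.72]
shift [-0.234   0.177   0.0005] turn -0.2627879609941317 xang 80.99
```

Emit:
carry_out(steps=[[-0.03,0.022,0,0,0.085],[-0.061,0.045,0,0,0.085],[-0.092,0.069,0,0,0.085],[-0.123,0.092,0,0,0.085],[-0.154,0.116,0,0,0.085],[-0.185,0.139,0,0,0.085],[-0.215,0.162,0,0,0.085],[-0.234,0.177,0,0,0.085],[-0.234,0.177,0,0,0.085],[-0.234,0.177,0,0,0.085]])

```text
clock: 1.98
tool_pos: [0.6178, 0.0034, 0.4298]
tcp_rot: [[0.155, 0.988, -0.001], [0.988, -0.155, -0.001], [-0.001, -0.001, -1.0]]
ft_force: [0.2, 1.6, -0.1]
width: 0.993
```

```bash
python3 -c "
from h import *
st();snap('wrist','w1',[(52,-127,329),(52,22,195),(0,0,307),(-98,-153,77),(-127,-153,77),(-55,-80,30),(55,-80,30)])"
```

```text
t 1.98 press [  52.8 -126.2  429.8] xang 81.06 F [ 0.2  1.6 -0.1] w 84.8
[-0.55  0.29  0.59  1.44 -0.16  1.46 -0.11]
(52, -127, 329) [279.6 208.4]
(52, 22, 195) [279.8  44.7]
(0, 0, 307) [210.9  41.2]
(-98, -153, 77) [187.3 183.3]
(-127, -153, 77) [169.2 183.4]
(-55, -80, 30) [217.4 135.3]
(55, -80, 30) [282.8 135.1]
```

View pics/w1.png

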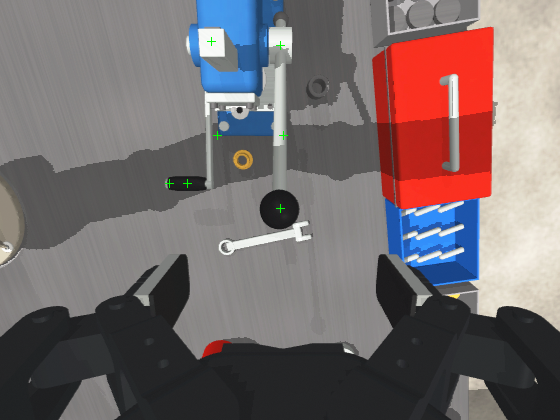

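Emit:
carry_out(steps=[[-0.001,-0.001,0.03,0,0.06],[-0.001,-0.001,0.06,0,0.06],[-0.001,-0.001,0.09,0,0.06],[-0.001,-0.001,0.11,0,0.06],[-0.001,-0.001,0.12,0,0.06],[-0.001,-0.001,0.12,0,0.06],[-0.001,-0.001,0.12,0,0.045],[-0.001,-0.001,0.12,0,0.04]])

```text
clock: 2.7
tool_pos: [0.6175, 0.0048, 0.3121]
tcp_rot: [[0.151, 0.989, 0.003], [0.989, -0.151, 0.001], [0.001, 0.003, -1.0]]
ft_force: [-0.1, 0.3, 0.6]
width: 0.469
```

Emit:
carry_out(steps=[[0,0,0,0,0.035],[0,0,0,0,0.03],[0,0,0,0,0.02],[0,0,0,0,0.02],[0,0,0,0,0.02],[0,0,0,0,0.02]])

```text
clock: 3.2
tool_pos: [0.6151, 0.0037, 0.3113]
tcp_rot: [[0.152, 0.988, -0.003], [0.988, -0.152, 0.001], [0.0, -0.003, -1.0]]
ft_force: [-7.4, 0.1, 3.8]
width: 0.342
```

```bash
python3 -c "
from h import *
st();snap('wrist','w2',[(52,-127,329),(0,0,307)])"
```

```text
t 3.2 press [  50.1 -126.3  311.3] xang 81.23 F [-7.4  0.1  3.8] w 29.2
[-0.54  0.35  0.57  1.64 -0.2   1.22 -0.08]
(52, -127, 329) [283.3 278.8]
(0, 0, 307) [153.9 -33.8]
```

View pics/w2.png

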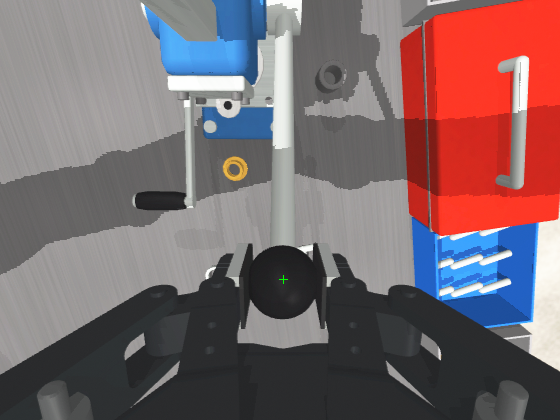

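```bash
python3 -c "
import numpy as np
for t in np.arange(0,1.31,.05):
    e=.733-t;print(round(t,2),round((-200*np.cos(e)+200*np.cos(.733))/1000,4),round((-200*np.sin(e)+200*np.sin(.733))/1000,4))"
```

```text
0.0 0.0 0.0
0.05 -0.0065 0.0076
0.1 -0.0126 0.0155
0.15 -0.0183 0.0237
0.2 -0.0236 0.0322
0.25 -0.0285 0.0409
0.3 -0.0329 0.0499
0.35 -0.0369 0.0591
0.4 -0.0404 0.0684
0.45 -0.0434 0.078
0.5 -0.046 0.0876
0.55 -0.048 0.0974
0.6 -0.0496 0.1073
0.65 -0.0507 0.1172
0.7 -0.0513 0.1272
0.75 -0.0513 0.1372
0.8 -0.0509 0.1472
0.85 -0.05 0.1572
0.9 -0.0486 0.1671
0.95 -0.0467 0.1769
1.0 -0.0443 0.1866
1.05 -0.0414 0.1962
1.1 -0.038 0.2056
1.15 -0.0342 0.2148
1.2 -0.03 0.2239
1.25 -0.0252 0.2327
1.3 -0.0201 0.2412
```

First a short stretch with a sideways correction, to check forces.

Emit:
carry_out(steps=[[0,-0.002,0,0,0.02],[-0.0065,-0.002,0.0076,0,0.02],[-0.0126,-0.002,0.0155,0,0.02],[-0.0183,-0.002,0.0237,0,0.02],[-0.0236,-0.002,0.0322,0,0.02],[-0.0236,-0.002,0.0322,0,0.02]])

```text
clock: 3.75
tool_pos: [0.6112, -0.0207, 0.2785]
tcp_rot: [[0.155, 0.988, 0.001], [0.988, -0.155, -0.001], [-0.0, 0.002, -1.0]]
ft_force: [-2.2, -1.7, 5.7]
width: 0.342
```

```bash
python3 -c "
from h import *
st()"
```

```text
t 3.75 press [  50.  -151.1  278.5] xang 81.1 F [-2.2 -1.7  5.7] w 29.2
[-0.5   0.37  0.57  1.69 -0.21  1.15 -0.03]
```

Emit:
carry_out(steps=[[-0.0049,0,0.0087,0,0.02],[-0.0093,0,0.0177,0,0.02],[-0.0133,0,0.0269,0,0.02],[-0.0168,0,0.0362,0,0.02],[-0.0198,0,0.0458,0,0.02],[-0.0224,0,0.0554,0,0.02],[-0.0244,0,0.0652,0,0.02],[-0.026,0,0.0751,0,0.02],[-0.0271,0,0.085,0,0.02],[-0.0277,0,0.095,0,0.02]])

```text
clock: 4.58
tool_pos: [0.607, -0.0471, 0.1842]
tcp_rot: [[0.153, 0.988, 0.001], [0.988, -0.153, -0.0], [-0.0, 0.001, -1.0]]
ft_force: [-3.7, -1.3, 6.8]
width: 0.343
```

```bash
python3 -c "
from h import *
st()"
```

```text
t 4.58 press [  49.9 -177.7  184.2] xang 81.21 F [-3.7 -1.3  6.8] w 29.3
[-0.42  0.46  0.54  1.8  -0.28  0.96  0.07]
```

Emit:
carry_out(steps=[[0,0,0.01,0,0.02],[0.0004,0,0.02,0,0.02],[0.0013,0,0.03,0,0.02],[0.0027,0,0.0399,0,0.02],[0.0046,0,0.0497,0,0.02],[0.007,0,0.0594,0,0.02],[0.0099,0,0.069,0,0.02],[0.0115,0,0.0737,0,0.02],[0.0133,0,0.0784,0,0.02],[0.0133,0,0.0784,0,0.02],[0.0133,0,0.0784,0,0.02]])

```text
clock: 5.5
tool_pos: [0.6097, -0.0303, 0.1058]
tcp_rot: [[0.149, 0.989, 0.001], [0.989, -0.149, 0.003], [0.003, 0.0, -1.0]]
ft_force: [-3.1, 3.6, 7.8]
width: 0.343
```

```bash
python3 -c "
from h import *
st()"
```

```text
t 5.5 press [  49.9 -160.8  105.8] xang 81.44 F [-3.1  3.6  7.8] w 29.3
[-0.4   0.56  0.48  1.85 -0.34  0.82  0.1 ]
```

Emit:
carry_out(steps=[[0.0008,0,0.0018,0,0.02],[0.0015,0,0.0037,0,0.02],[0.0023,0,0.0055,0,0.02],[0.003,0,0.0074,0,0.02],[0.0038,0,0.0092,0,0.02],[0.0038,0,0.0092,0,0.02],[0.0038,0,0.0092,0,0.02]])

```text
clock: 6.08
tool_pos: [0.6103, -0.0263, 0.0969]
tcp_rot: [[0.149, 0.989, 0.001], [0.989, -0.149, 0.003], [0.003, 0.0, -1.0]]
ft_force: [-4.7, 4.3, 9.7]
width: 0.342
```

```bash
python3 -c "
from h import *
st();snap('scene','s3');snap('wrist','w3')
a=cv2.imread('pics/s3_raw.png')[180:310,260:430];cv2.imwrite('pics/s3z.png',cv2.resize(a,None,fx=4.5,fy=4.5,interpolation=cv2.INTER_CUBIC))"
```

```text
t 6.08 press [  49.9 -156.8   96.9] xang 81.42 F [-4.7  4.3  9.7] w 29.2
[-0.41  0.57  0.47  1.85 -0.35  0.8   0.1 ]
```

View pics/s3z.png

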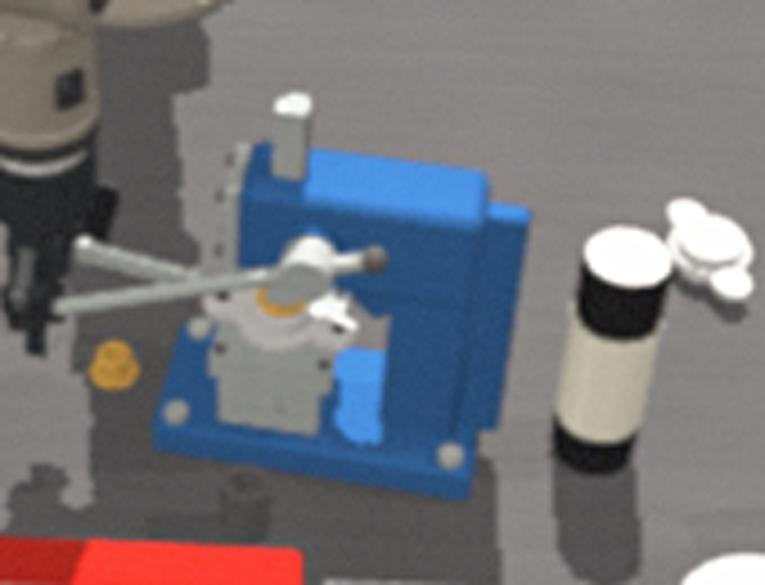

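View pics/w3.png

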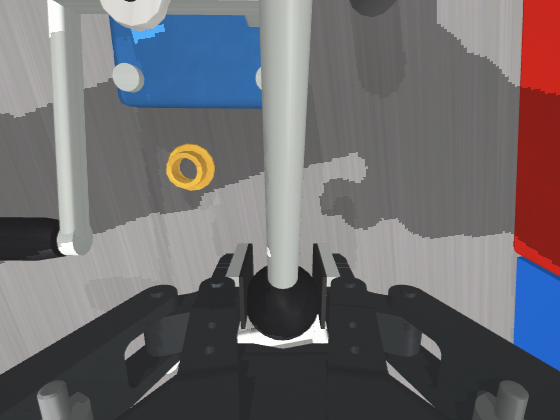

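Emit:
carry_out(steps=[[0.0008,0,0.0018,0,0.02],[0.0017,0,0.0037,0,0.02],[0.0025,0,0.0055,0,0.02],[0.0025,0,0.0055,0,0.02],[0.0025,0,0.0055,0,0.02]])

```text
clock: 6.6
tool_pos: [0.6107, -0.0242, 0.0917]
tcp_rot: [[0.149, 0.989, 0.001], [0.989, -0.149, 0.003], [0.003, 0.0, -1.0]]
ft_force: [-5.0, 3.6, 12.3]
width: 0.338
```

```bash
python3 -c "
from h import *
st()"
```

```text
t 6.6 press [  50.  -154.6   91.7] xang 81.41 F [-5.   3.6 12.3] w 28.8
[-0.41  0.58  0.47  1.85 -0.36  0.8   0.1 ]
```

```bash
python3 -c "
from h import *
st();snap('scene','s4');snap('wrist','w4')
for n in ('s3','s4'):
  a=cv2.imread('pics/'+n+'_raw.png')[185:265,260:350];cv2.imwrite('pics/'+n+'z.png',cv2.resize(a,None,fx=8,fy=7,interpolation=cv2.INTER_CUBIC))"
```

```text
t 6.6 press [  50.  -154.6   91.7] xang 81.41 F [-5.   3.6 12.3] w 28.8
[-0.41  0.58  0.47  1.85 -0.36  0.8   0.1 ]
```

View pics/s4z.png

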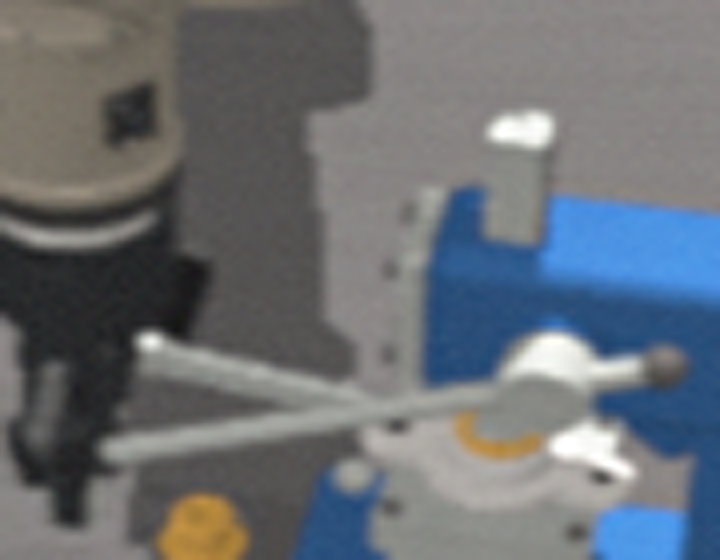

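View pics/w4.png

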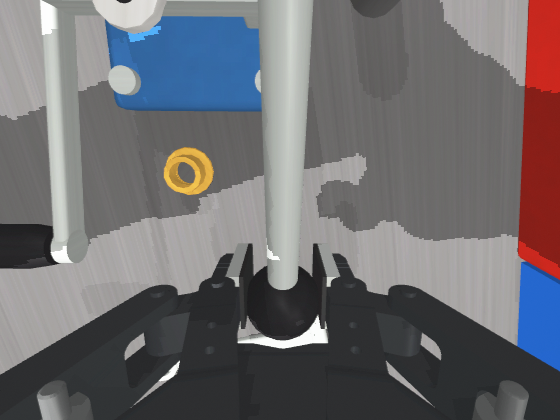

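Run:
```python
from h import *
for t in (1.08,1.1,1.13,1.16,1.2,1.24):
    e=.733-t;p=(50.5,22-200*np.cos(e),195+200*np.sin(e))
    s=ctrl.state();m=ctrl.camera_model("wrist")
    T=np.eye(4);T[:3,:3]=s["tcp_rot"];T[:3,3]=s["tool_pos"];C=np.linalg.inv(T@m["tool_from_camera"])
    pc=C@np.r_[W(p),1];q=m["intrinsics"]@pc[:3];print(t,np.round(p,1),(q[:2]/q[2]).round(1),"r",314*16/pc[2])
a=cv2.imread('pics/w4_raw.png')[225:355,215:350];cv2.imwrite('pics/w4z.png',cv2.resize(a,None,fx=4.5,fy=4.5))
a=cv2.imread('pics/w2_raw.png')[225:355,215:350];cv2.imwrite('pics/w2z.png',cv2.resize(a,None,fx=4.5,fy=4.5))
```

```text
1.08 [  50.5 -166.1  127. ] [280.  324.8] r 40670.62116968414
1.1 [  50.5 -164.7  123.2] [280.  316.1] r 39622.316130405474
1.13 [  50.5 -162.4  117.7] [280.1 303.6] r 38172.94969207669
1.16 [  50.5 -160.   112.2] [280.2 291.7] r 36855.47467379604
1.2 [  50.5 -156.6  105. ] [280.3 276.6] r 35278.05540373379
1.24 [  50.5 -152.8   97.9] [280.4 262.4] r 33878.495599833164
```

View pics/w4z.png

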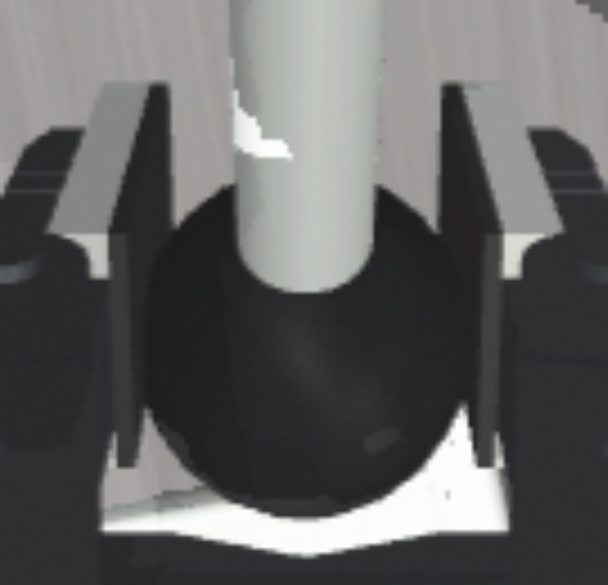

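View pics/w2z.png

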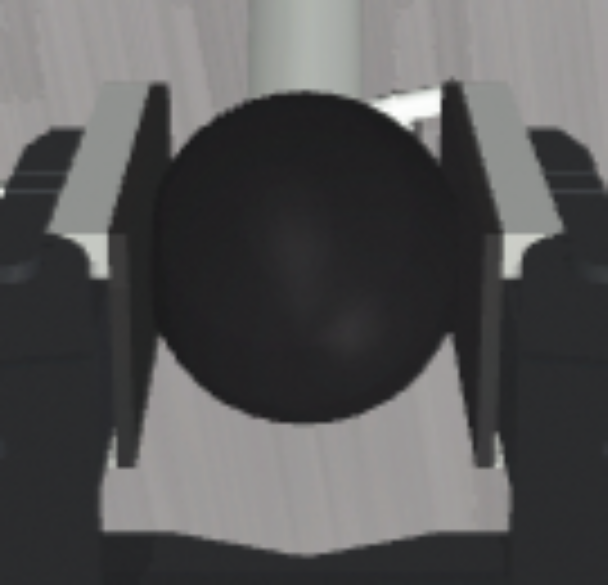

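Emit:
carry_out(steps=[[-0.001,0,0.001,0,0.02],[-0.002,0,0.002,0,0.02],[-0.003,0,0.003,0,0.02],[-0.003,0,0.003,0,0.02],[-0.003,0,0.003,0,0.02]])

```text
clock: 7.12
tool_pos: [0.6108, -0.0237, 0.0893]
tcp_rot: [[0.148, 0.989, 0.002], [0.989, -0.148, 0.007], [0.008, 0.001, -1.0]]
ft_force: [-7.0, 12.3, 18.0]
width: 0.341
```

```bash
cat > th.py <<'E'
from h import *
import sys
def run(fn):
    st();snap('wrist',fn)
    s=ctrl.state();m=ctrl.camera_model("wrist")
    T=np.eye(4);T[:3,:3]=s["tcp_rot"];T[:3,3]=s["tool_pos"];C=np.linalg.inv(T@m["tool_from_camera"])
    for t in np.arange(float(sys.argv[2]),float(sys.argv[3]),.02):
        e=.733-t;p=np.array((50.5,22-200*np.cos(e),195+200*np.sin(e)))
        pc=C@np.r_[W(p),1];q=m["intrinsics"]@pc[:3];print(round(t,2),(p-toP(s["tool_pos"])).round(1),(q[:2]/q[2]).round(1),"r",round(314*.016/pc[2],1))
    im=cv2.imread('pics/'+fn+'_raw.png')
    a=im[225:355,215:350];cv2.imwrite('pics/'+fn+'z.png',cv2.resize(a,None,fx=4.5,fy=4.5))
    col=im[225:365,270].mean(1).astype(int);print(list(enumerate(col,225))[::3])
run(sys.argv[1])
E
python3 th.py w5 1.06 1.26
```

```text
t 7.12 press [  50.  -154.1   89.3] xang 81.46 F [-7.  12.3 18. ] w 29.1
[-0.4   0.58  0.46  1.85 -0.36  0.79  0.11]
1.06 [  0.4 -13.3  41.4] [279.7 338.8] r 42.6
1.08 [  0.4 -12.   37.6] [279.7 329.5] r 41.4
1.1 [  0.4 -10.6  33.9] [279.8 320.5] r 40.4
1.12 [ 0.4 -9.1 30.1] [279.9 311.8] r 39.3
1.14 [ 0.4 -7.6 26.5] [279.9 303.5] r 38.4
1.16 [ 0.4 -5.9 22.8] [280.  295.4] r 37.5
1.18 [ 0.4 -4.3 19.2] [280.  287.6] r 36.6
1.2 [ 0.4 -2.5 15.6] [280.1 280. ] r 35.8
1.22 [ 0.4 -0.7 12. ] [280.1 272.7] r 35.1
1.24 [0.4 1.3 8.5] [280.2 265.5] r 34.4
[(225, np.int64(148)), (228, np.int64(147)), (231, np.int64(147)), (234, np.int64(147)), (237, np.int64(156)), (240, np.int64(148)), (243, np.int64(146)), (246, np.int64(145)), (249, np.int64(146)), (252, np.int64(242)), (255, np.int64(242)), (258, np.int64(241)), (261, np.int64(144)), (264, np.int64(143)), (267, np.int64(143)), (270, np.int64(141)), (273, np.int64(142)), (276, np.int64(141)), (279, np.int64(140)), (282, np.int64(140)), (285, np.int64(50)), (288, np.int64(37)), (291, np.int64(39)), (294, np.int64(40)), (297, np.int64(40)), (300, np.int64(39)), (303, np.int64(40)), (306, np.int64(39)), (309, np.int64(39)), (312, np.int64(38)), (315, np.int64(39)), (318, np.int64(39)), (321, np.int64(39)), (324, np.int64(38)), (327, np.int64(38)), (330, np.int64(38)), (333, np.int64(36)), (336, np.int64(52)), (339, np.int64(232)), (342, np.int64(252)), (345, np.int64(250)), (348, np.int64(48)), (351, np.int64(47)), (354, np.int64(44)), (357, np.int64(49)), (360, np.int64(47)), (363, np.int64(47))]
```

View pics/w5z.png

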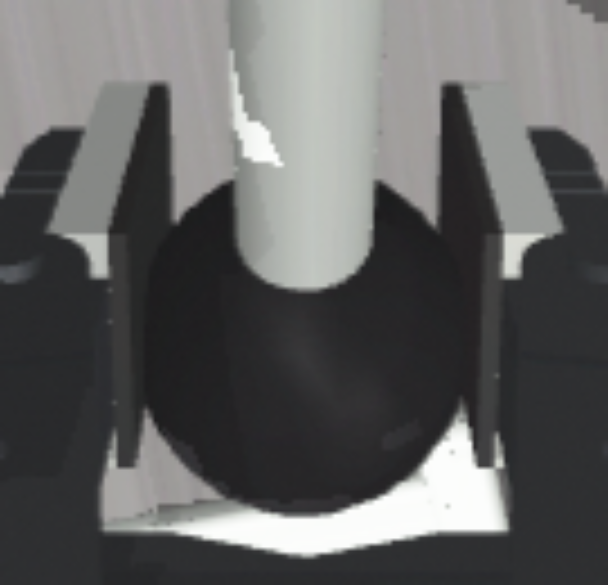

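Emit:
carry_out(steps=[[0.0025,0,0.001,0,0.02],[0.0035,0,0.002,0,0.02],[0.004,0,0.003,0,0.02],[0.0044,0,0.004,0,0.02],[0.0044,0,0.004,0,0.02],[0.0044,0,0.004,0,0.02]])

```text
clock: 7.67
tool_pos: [0.6111, -0.022, 0.0854]
tcp_rot: [[0.15, 0.989, 0.002], [0.989, -0.15, 0.005], [0.005, 0.001, -1.0]]
ft_force: [-8.2, 6.7, 18.2]
width: 0.338
```

```bash
python3 th.py w6 1.1 1.22
```

```text
t 7.67 press [  50.1 -152.3   85.4] xang 81.38 F [-8.2  6.7 18.2] w 28.9
[-0.4   0.58  0.46  1.86 -0.36  0.78  0.1 ]
1.1 [  0.4 -12.3  37.8] [279.8 330.8] r 41.5
1.12 [  0.4 -10.9  34.1] [279.8 321.6] r 40.4
1.14 [ 0.4 -9.3 30.4] [279.9 312.8] r 39.4
1.16 [ 0.4 -7.7 26.8] [279.9 304.3] r 38.4
1.18 [ 0.4 -6.  23.2] [280. 296.] r 37.6
1.2 [ 0.4 -4.2 19.6] [280.  288.1] r 36.7
[(225, np.int64(151)), (228, np.int64(150)), (231, np.int64(150)), (234, np.int64(149)), (237, np.int64(148)), (240, np.int64(148)), (243, np.int64(147)), (246, np.int64(148)), (249, np.int64(239)), (252, np.int64(244)), (255, np.int64(243)), (258, np.int64(243)), (261, np.int64(190)), (264, np.int64(145)), (267, np.int64(144)), (270, np.int64(144)), (273, np.int64(143)), (276, np.int64(141)), (279, np.int64(142)), (282, np.int64(141)), (285, np.int64(140)), (288, np.int64(36)), (291, np.int64(32)), (294, np.int64(33)), (297, np.int64(40)), (300, np.int64(39)), (303, np.int64(39)), (306, np.int64(39)), (309, np.int64(40)), (312, np.int64(39)), (315, np.int64(39)), (318, np.int64(40)), (321, np.int64(39)), (324, np.int64(39)), (327, np.int64(38)), (330, np.int64(39)), (333, np.int64(36)), (336, np.int64(36)), (339, np.int64(93)), (342, np.int64(169)), (345, np.int64(250)), (348, np.int64(47)), (351, np.int64(47)), (354, np.int64(44)), (357, np.int64(47)), (360, np.int64(47)), (363, np.int64(47))]
```

View pics/w6z.png

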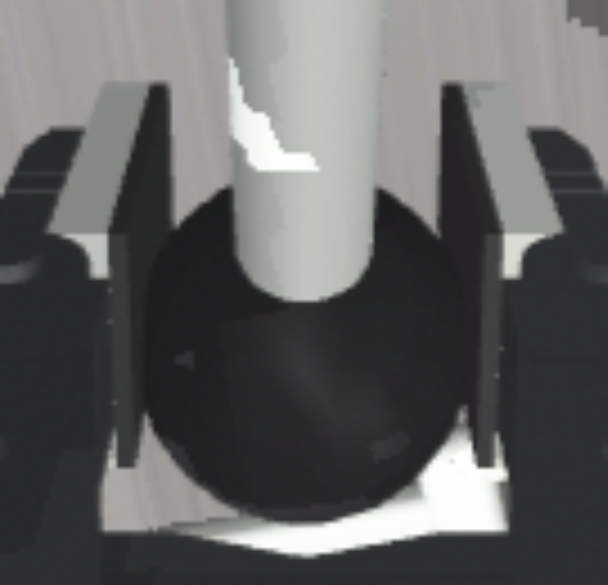

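```bash
python3 -c "
import numpy as np
f=lambda t:np.array([-200*np.cos(.733-t),-200*np.sin(.733-t)])/1000
for a,b in((1.15,.85),(.85,.55),(.55,.25),(.25,-.05)):
    print([[float(x) for x in (f(t)-f(a)).round(4)] for t in np.arange(a-.025,b-.001,-.025)])"
```

```text
[[-0.002, -0.0046], [-0.0038, -0.0092], [-0.0056, -0.0139], [-0.0072, -0.0187], [-0.0087, -0.0234], [-0.0101, -0.0282], [-0.0113, -0.0331], [-0.0124, -0.0379], [-0.0135, -0.0428], [-0.0144, -0.0478], [-0.0151, -0.0527], [-0.0158, -0.0577]]
[[-0.0005, -0.005], [-0.0009, -0.01], [-0.0012, -0.0149], [-0.0013, -0.0199], [-0.0014, -0.0249], [-0.0013, -0.0299], [-0.001, -0.0349], [-0.0007, -0.0399], [-0.0002, -0.0449], [0.0004, -0.0499], [0.0011, -0.0548], [0.002, -0.0597]]
[[0.001, -0.0049], [0.0021, -0.0098], [0.0033, -0.0146], [0.0046, -0.0195], [0.0061, -0.0242], [0.0076, -0.029], [0.0093, -0.0337], [0.0112, -0.0383], [0.0131, -0.043], [0.0151, -0.0475], [0.0173, -0.052], [0.0195, -0.0565]]
[[0.0024, -0.0044], [0.0049, -0.0087], [0.0075, -0.013], [0.0102, -0.0172], [0.013, -0.0214], [0.0159, -0.0254], [0.0189, -0.0294], [0.022, -0.0333], [0.0252, -0.0372], [0.0285, -0.0409], [0.0319, -0.0446], [0.0354, -0.0482]]
```

Emit:
carry_out(steps=[[-0.002,0,-0.0046,0,0.02],[-0.0038,0,-0.0092,0,0.02],[-0.0056,0,-0.0139,0,0.02],[-0.0072,0,-0.0187,0,0.02],[-0.0087,0,-0.0234,0,0.02],[-0.0101,0,-0.0282,0,0.02],[-0.0113,0,-0.0331,0,0.02],[-0.0124,0,-0.0379,0,0.02],[-0.0135,0,-0.0428,0,0.02],[-0.0144,0,-0.0478,0,0.02],[-0.0151,0,-0.0527,0,0.02],[-0.0158,0,-0.0577,0,0.02]])

```text
clock: 8.72
tool_pos: [0.6082, -0.0395, 0.1415]
tcp_rot: [[0.151, 0.989, 0.001], [0.989, -0.151, 0.001], [0.002, 0.001, -1.0]]
ft_force: [0.3, 5.4, 3.4]
width: 0.339
```

```bash
python3 th.py w7 .76 .9
```

```text
t 8.72 press [  49.8 -170.1  141.5] xang 81.34 F [0.3 5.4 3.4] w 29.0
[-0.41  0.51  0.51  1.83 -0.31  0.88  0.09]
0.76 [ 0.6 -7.6 47.3] [280.1 336.5] r 45.3
0.78 [ 0.6 -7.5 43.3] [280.2 329. ] r 43.8
0.8 [ 0.6 -7.3 39.3] [280.2 321.8] r 42.4
0.82 [ 0.6 -7.  35.3] [280.3 314.9] r 41.1
0.84 [ 0.6 -6.6 31.3] [280.4 308.2] r 39.9
0.86 [ 0.6 -6.1 27.3] [280.4 301.8] r 38.7
0.88 [ 0.6 -5.6 23.4] [280.4 295.5] r 37.6
0.9 [ 0.6 -4.9 19.4] [280.5 289.5] r 36.6
[(225, np.int64(147)), (228, np.int64(148)), (231, np.int64(147)), (234, np.int64(148)), (237, np.int64(147)), (240, np.int64(147)), (243, np.int64(147)), (246, np.int64(146)), (249, np.int64(146)), (252, np.int64(146)), (255, np.int64(145)), (258, np.int64(146)), (261, np.int64(146)), (264, np.int64(145)), (267, np.int64(145)), (270, np.int64(144)), (273, np.int64(144)), (276, np.int64(98)), (279, np.int64(33)), (282, np.int64(33)), (285, np.int64(36)), (288, np.int64(35)), (291, np.int64(37)), (294, np.int64(38)), (297, np.int64(37)), (300, np.int64(37)), (303, np.int64(37)), (306, np.int64(38)), (309, np.int64(38)), (312, np.int64(37)), (315, np.int64(37)), (318, np.int64(38)), (321, np.int64(37)), (324, np.int64(38)), (327, np.int64(37)), (330, np.int64(36)), (333, np.int64(36)), (336, np.int64(34)), (339, np.int64(49)), (342, np.int64(160)), (345, np.int64(157)), (348, np.int64(45)), (351, np.int64(45)), (354, np.int64(42)), (357, np.int64(46)), (360, np.int64(46)), (363, np.int64(45))]
```

View pics/w7z.png

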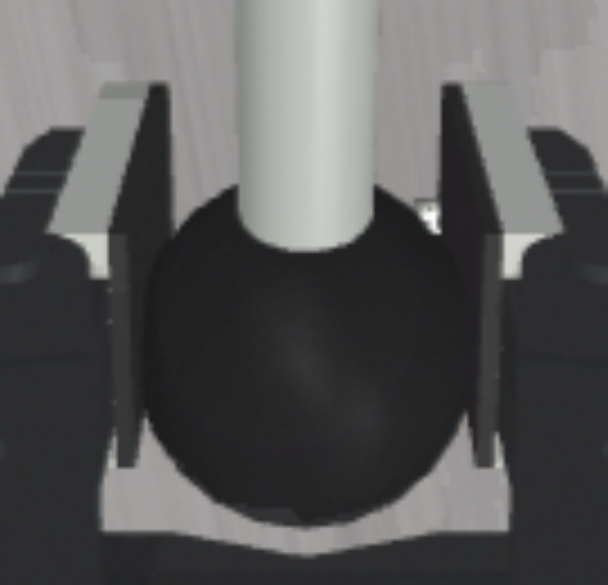

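Emit:
carry_out(steps=[[0,0,-0.005,0,0.02],[0,0,-0.01,0,0.02],[0,0,-0.0149,0,0.02],[0,0,-0.0199,0,0.02],[0,0,-0.0249,0,0.02],[0,0,-0.0299,0,0.02],[0.0005,0,-0.0349,0,0.02],[0.001,0,-0.0399,0,0.02],[0.0012,0,-0.0449,0,0.02],[0.0016,0,-0.0499,0,0.02],[0.0022,0,-0.0548,0,0.02],[0.003,0,-0.0597,0,0.02]])

```text
clock: 9.77
tool_pos: [0.6072, -0.0463, 0.2015]
tcp_rot: [[0.159, 0.987, 0.0], [0.987, -0.159, -0.009], [-0.008, 0.001, -1.0]]
ft_force: [-3.1, -16.8, 5.3]
width: 0.342
```

```bash
python3 -c "from h import *;st()"
```

```text
t 9.77 press [  49.9 -177.   201.5] xang 80.87 F [ -3.1 -16.8   5.3] w 29.2
[-0.44  0.44  0.55  1.78 -0.26  1.    0.05]
```

```bash
python3 th.py w8 .46 .64|head -12
```

```text
t 9.77 press [  49.9 -177.   201.5] xang 80.87 F [ -3.1 -16.8   5.3] w 29.2
[-0.44  0.44  0.55  1.78 -0.26  1.    0.05]
0.46 [ 0.6  6.5 46.5] [280.  300.8] r 46.5
0.48 [ 0.6  5.5 42.6] [280.1 297.4] r 44.8
0.5 [ 0.6  4.5 38.8] [280.1 294. ] r 43.3
0.52 [ 0.6  3.6 34.9] [280.2 290.7] r 41.8
0.54 [ 0.6  2.8 30.9] [280.3 287.3] r 40.5
0.56 [ 0.6  2.1 27. ] [280.4 284. ] r 39.2
0.58 [ 0.6  1.5 23.1] [280.4 280.7] r 38.1
0.6 [ 0.6  0.9 19.1] [280.5 277.4] r 36.9
0.62 [ 0.6  0.4 15.1] [280.5 274.1] r 35.9
[(225, np.int64(150)), (228, np.int64(150)), (231, np.int64(151)), (234, np.int64(150)), (237, np.int64(150)), (240, np.int64(150)), (243, np.int64(150)), (246, np.int64(151)), (249, np.int64(150)), (252, np.int64(150)), (255, np.int64(101)), (258, np.int64(33)), (261, np.int64(33)), (264, np.int64(33)), (267, np.int64(34)), (270, np.int64(34)), (273, np.int64(35)), (276, np.int64(35)), (279, np.int64(36)), (282, np.int64(36)), (285, np.int64(39)), (288, np.int64(38)), (291, np.int64(40)), (294, np.int64(37)), (297, np.int64(37)), (300, np.int64(37)), (303, np.int64(37)), (306, np.int64(37)), (309, np.int64(37)), (312, np.int64(37)), (315, np.int64(37)), (318, np.int64(37)), (321, np.int64(36)), (324, np.int64(36)), (327, np.int64(34)), (330, np.int64(158)), (333, np.int64(160)), (336, np.int64(158)), (339, np.int64(155)), (342, np.int64(157)), (345, np.int64(156)), (348, np.int64(44)), (351, np.int64(45)), (354, np.int64(42)), (357, np.int64(46)), (360, np.int64(46)), (363, np.int64(45))]
```

View pics/w8.png

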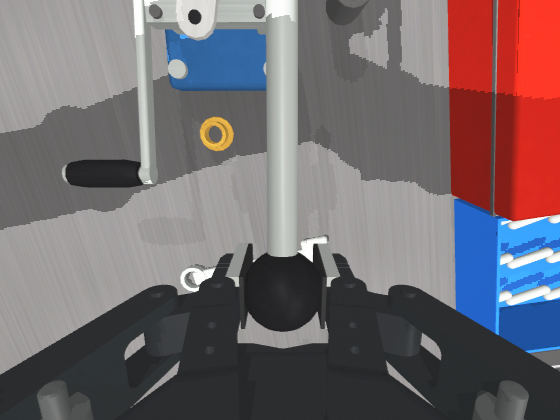

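Emit:
carry_out(steps=[[-0.001,0,-0.0049,0,0.02],[-0.001,0,-0.0098,0,0.02],[-0.0002,0,-0.0146,0,0.02],[0.0009,0,-0.0195,0,0.02],[0.0023,0,-0.0242,0,0.02],[0.0037,0,-0.029,0,0.02],[0.0054,0,-0.0337,0,0.02],[0.0072,0,-0.0383,0,0.02],[0.0091,0,-0.043,0,0.02],[0.0111,0,-0.0475,0,0.02]])

```text
clock: 10.65
tool_pos: [0.6095, -0.0311, 0.249]
tcp_rot: [[0.156, 0.988, 0.001], [0.988, -0.156, -0.003], [-0.003, 0.001, -1.0]]
ft_force: [-5.3, -20.4, 13.4]
width: 0.34
```

```bash
python3 th.py w9 .2 .4|head -12
```

```text
t 10.65 press [  49.9 -161.6  249. ] xang 81.04 F [ -5.3 -20.4  13.4] w 29.1
[-0.48  0.39  0.57  1.73 -0.23  1.09  0.  ]
0.2 [ 0.6 11.7 46.7] [279.7 287.1] r 47.1
0.22 [ 0.6  9.7 43.2] [279.9 287.2] r 45.5
0.24 [ 0.6  7.7 39.7] [279.9 287.1] r 43.9
0.26 [ 0.6  5.9 36.1] [280.  286.8] r 42.5
0.28 [ 0.6  4.1 32.6] [280.1 286.3] r 41.1
0.3 [ 0.6  2.4 28.9] [280.2 285.6] r 39.8
0.32 [ 0.6  0.7 25.3] [280.3 284.7] r 38.6
0.34 [ 0.6 -0.8 21.6] [280.3 283.7] r 37.5
0.36 [ 0.6 -2.3 17.9] [280.4 282.6] r 36.4
0.38 [ 0.6 -3.8 14.2] [280.4 281.4] r 35.4
```

View pics/w9z.png

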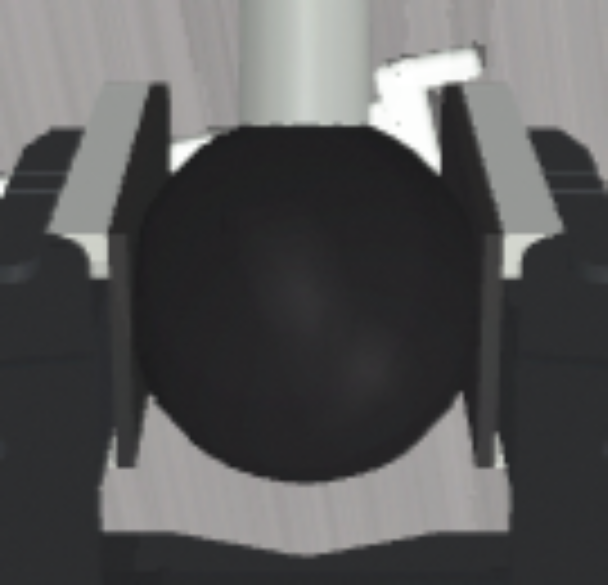

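Emit:
carry_out(steps=[[-0.002,0,-0.002,0,0.02],[-0.002,0,-0.005,0,0.02],[-0.0008,0,-0.0082,0,0.02],[0.0014,0,-0.0105,0,0.02],[0.0037,0,-0.0148,0,0.02],[0.0063,0,-0.0192,0,0.02],[0.0089,0,-0.0234,0,0.02],[0.0116,0,-0.0277,0,0.02]])

```text
clock: 11.37
tool_pos: [0.6114, -0.0194, 0.2771]
tcp_rot: [[0.153, 0.988, 0.001], [0.988, -0.153, -0.005], [-0.005, 0.001, -1.0]]
ft_force: [-2.4, -11.0, 8.2]
width: 0.344
```

```bash
python3 th.py w10 .04 .22|head -12
```

```text
t 11.37 press [  50.  -149.7  277.1] xang 81.2 F [ -2.4 -11.    8.2] w 29.4
[-0.5   0.37  0.57  1.69 -0.21  1.15 -0.03]
0.04 [ 0.5 17.4 44.8] [279.5 269.1] r 47.0
0.06 [ 0.5 14.9 41.7] [279.6 271.7] r 45.5
0.08 [ 0.5 12.4 38.6] [279.7 273.9] r 44.0
0.1 [ 0.5 10.  35.4] [279.8 275.7] r 42.6
0.12 [ 0.5  7.7 32.1] [279.9 277.2] r 41.3
0.14 [ 0.5  5.4 28.8] [279.9 278.5] r 40.1
0.16 [ 0.5  3.2 25.5] [280.  279.4] r 38.9
0.18 [ 0.5  1.1 22.1] [280.1 280.1] r 37.8
0.2 [ 0.5 -1.  18.7] [280.1 280.6] r 36.7
[(225, np.int64(144)), (228, np.int64(145)), (231, np.int64(145)), (234, np.int64(146)), (237, np.int64(146)), (240, np.int64(147)), (243, np.int64(115)), (246, np.int64(31)), (249, np.int64(33)), (252, np.int64(32)), (255, np.int64(33)), (258, np.int64(32)), (261, np.int64(34)), (264, np.int64(34)), (267, np.int64(35)), (270, np.int64(36)), (273, np.int64(38)), (276, np.int64(38)), (279, np.int64(38)), (282, np.int64(37)), (285, np.int64(38)), (288, np.int64(37)), (291, np.int64(38)), (294, np.int64(37)), (297, np.int64(37)), (300, np.int64(38)), (303, np.int64(38)), (306, np.int64(36)), (309, np.int64(36)), (312, np.int64(36)), (315, np.int64(36)), (318, np.int64(36)), (321, np.int64(33)), (324, np.int64(157)), (327, np.int64(155)), (330, np.int64(154)), (333, np.int64(156)), (336, np.int64(158)), (339, np.int64(159)), (342, np.int64(160)), (345, np.int64(158)), (348, np.int64(45)), (351, np.int64(46)), (354, np.int64(41)), (357, np.int64(46)), (360, np.int64(45)), (363, np.int64(45))]
```

View pics/w10z.png

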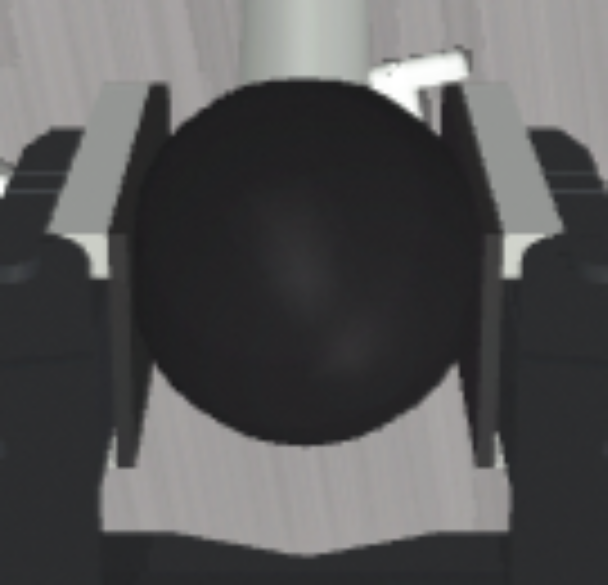

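Emit:
carry_out(steps=[[0,0,-0.002,0,0.02],[0.001,0,-0.0045,0,0.02],[0.0035,0,-0.0075,0,0.02],[0.006,0,-0.0105,0,0.02],[0.0085,0,-0.013,0,0.02],[0.011,0,-0.0155,0,0.02],[0.013,0,-0.0175,0,0.02],[0.015,0,-0.0195,0,0.02]])

```text
clock: 12.08
tool_pos: [0.6136, -0.0058, 0.2973]
tcp_rot: [[0.151, 0.988, 0.0], [0.988, -0.151, -0.007], [-0.007, 0.001, -1.0]]
ft_force: [-4.7, -15.0, 13.3]
width: 0.341
```

```bash
python3 th.py w11 -.06 .12|head -12
```

```text
t 12.08 press [  50.  -136.   297.3] xang 81.29 F [ -4.7 -15.   13.3] w 29.2
[-0.53  0.35  0.57  1.66 -0.2   1.19 -0.06]
-0.06 [ 0.4 17.9 39.6] [279.5 261.5] r 45.0
-0.04 [ 0.4 15.1 36.7] [279.5 265.3] r 43.6
-0.02 [ 0.4 12.3 33.8] [279.6 268.6] r 42.3
0.0 [ 0.4  9.6 30.9] [279.7 271.5] r 41.1
0.02 [ 0.4  7.  27.9] [279.8 274.1] r 39.9
0.04 [ 0.4  4.4 24.8] [279.8 276.3] r 38.8
0.06 [ 0.4  1.9 21.7] [279.9 278.2] r 37.7
0.08 [ 0.4 -0.6 18.6] [280.  279.9] r 36.7
0.1 [ 0.4 -3.  15.4] [280.  281.2] r 35.7
[(225, np.int64(141)), (228, np.int64(140)), (231, np.int64(140)), (234, np.int64(140)), (237, np.int64(142)), (240, np.int64(137)), (243, np.int64(31)), (246, np.int64(32)), (249, np.int64(30)), (252, np.int64(33)), (255, np.int64(33)), (258, np.int64(34)), (261, np.int64(35)), (264, np.int64(35)), (267, np.int64(35)), (270, np.int64(37)), (273, np.int64(39)), (276, np.int64(39)), (279, np.int64(38)), (282, np.int64(38)), (285, np.int64(37)), (288, np.int64(36)), (291, np.int64(37)), (294, np.int64(36)), (297, np.int64(36)), (300, np.int64(37)), (303, np.int64(37)), (306, np.int64(37)), (309, np.int64(35)), (312, np.int64(35)), (315, np.int64(33)), (318, np.int64(63)), (321, np.int64(155)), (324, np.int64(156)), (327, np.int64(156)), (330, np.int64(156)), (333, np.int64(157)), (336, np.int64(158)), (339, np.int64(158)), (342, np.int64(157)), (345, np.int64(157)), (348, np.int64(44)), (351, np.int64(44)), (354, np.int64(41)), (357, np.int64(44)), (360, np.int64(45)), (363, np.int64(45))]
```

View pics/w11z.png

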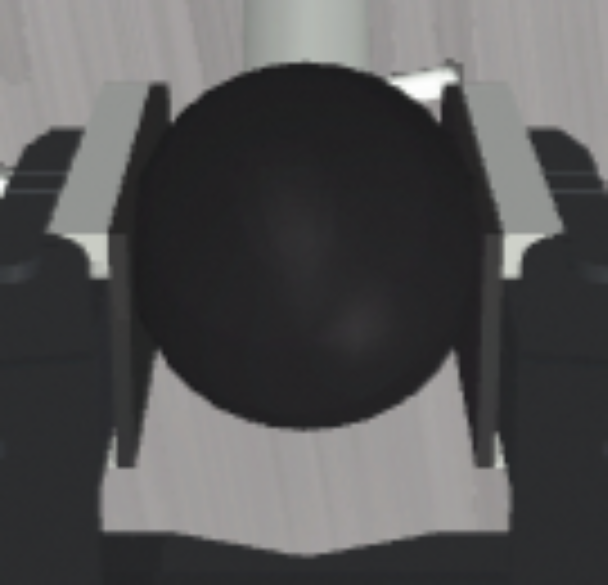

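Emit:
carry_out(steps=[[0,0,0,0,0.02],[0.001,0,-0.0015,0,0.02],[0.0025,0,-0.003,0,0.02],[0.004,0,-0.0045,0,0.02],[0.0055,0,-0.006,0,0.02],[0.007,0,-0.0075,0,0.02],[0.0085,0,-0.009,0,0.02],[0.0085,0,-0.009,0,0.02]])

```text
clock: 12.8
tool_pos: [0.6139, -0.0029, 0.3023]
tcp_rot: [[0.16, 0.987, -0.002], [0.987, -0.16, -0.014], [-0.014, -0.0, -1.0]]
ft_force: [3.8, -24.3, -10.0]
width: 0.342
```

```bash
python3 th.py w12 -.06 .12|head -12
```

```text
t 12.8 press [  49.9 -133.   302.3] xang 80.78 F [  3.8 -24.3 -10. ] w 29.2
[-0.54  0.35  0.58  1.65 -0.19  1.2  -0.08]
-0.06 [ 0.6 14.7 35.2] [279.8 265.3] r 43.0
-0.04 [ 0.6 11.8 32.4] [279.9 268.7] r 41.8
-0.02 [ 0.6  9.1 29.5] [280.  271.7] r 40.6
0.0 [ 0.6  6.4 26.6] [280.2 274.4] r 39.5
0.02 [ 0.6  3.7 23.6] [280.3 276.7] r 38.4
0.04 [ 0.6  1.1 20.5] [280.4 278.7] r 37.3
0.06 [ 0.6 -1.4 17.4] [280.5 280.4] r 36.3
0.08 [ 0.6 -3.8 14.3] [280.6 281.9] r 35.4
0.1 [ 0.6 -6.2 11.1] [280.7 283.1] r 34.5
[(225, np.int64(140)), (228, np.int64(140)), (231, np.int64(140)), (234, np.int64(142)), (237, np.int64(141)), (240, np.int64(29)), (243, np.int64(31)), (246, np.int64(30)), (249, np.int64(32)), (252, np.int64(32)), (255, np.int64(33)), (258, np.int64(35)), (261, np.int64(35)), (264, np.int64(35)), (267, np.int64(37)), (270, np.int64(38)), (273, np.int64(37)), (276, np.int64(37)), (279, np.int64(37)), (282, np.int64(37)), (285, np.int64(37)), (288, np.int64(36)), (291, np.int64(37)), (294, np.int64(37)), (297, np.int64(36)), (300, np.int64(36)), (303, np.int64(35)), (306, np.int64(35)), (309, np.int64(35)), (312, np.int64(34)), (315, np.int64(32)), (318, np.int64(155)), (321, np.int64(156)), (324, np.int64(156)), (327, np.int64(156)), (330, np.int64(156)), (333, np.int64(156)), (336, np.int64(157)), (339, np.int64(158)), (342, np.int64(158)), (345, np.int64(158)), (348, np.int64(44)), (351, np.int64(45)), (354, np.int64(41)), (357, np.int64(45)), (360, np.int64(44)), (363, np.int64(45))]
```

View pics/w12z.png

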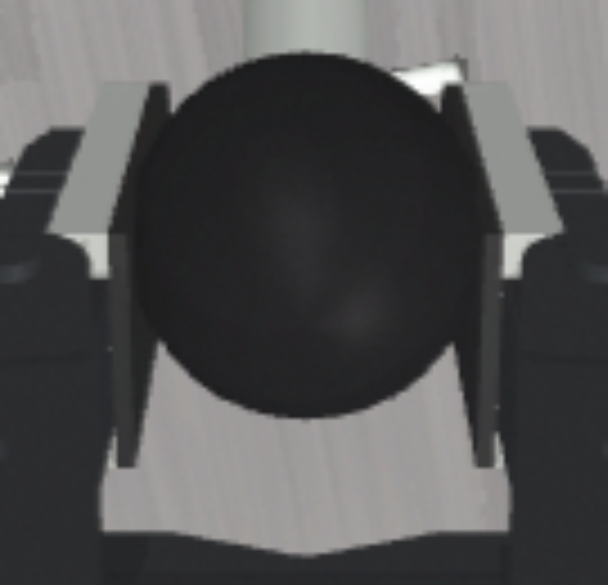

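Emit:
carry_out(steps=[[-0.002,0,0.001,0,0.02],[-0.003,0,0.001,0,0.02],[-0.003,0,0.001,0,0.035],[-0.003,0,0.001,0,0.04],[-0.003,0,0.001,0,0.06],[-0.003,0,0.001,0,0.075],[-0.003,0,0.001,0,0.075]])

```text
clock: 13.43
tool_pos: [0.6147, 0.0062, 0.3031]
tcp_rot: [[0.149, 0.989, -0.0], [0.989, -0.149, 0.001], [0.001, -0.0, -1.0]]
ft_force: [-0.5, -0.4, 0.3]
width: 0.868
```

```bash
python3 -c "
from h import *
st();snap('wrist','w13',[(52,-127,329)]);snap('scene','s13',[(52,-127,329)])
a=cv2.imread('pics/s13_raw.png')[180:310,260:430];cv2.imwrite('pics/s13z.png',cv2.resize(a,None,fx=4.5,fy=4.5,interpolation=cv2.INTER_CUBIC))"
```

```text
t 13.43 press [  49.3 -124.   303.1] xang 81.4 F [-0.5 -0.4  0.3] w 74.1
[-0.54  0.35  0.57  1.65 -0.2   1.2  -0.08]
(52, -127, 329) [285.3 293.3]
(52, -127, 329) [277.4 195.8]
```

View pics/w13.png

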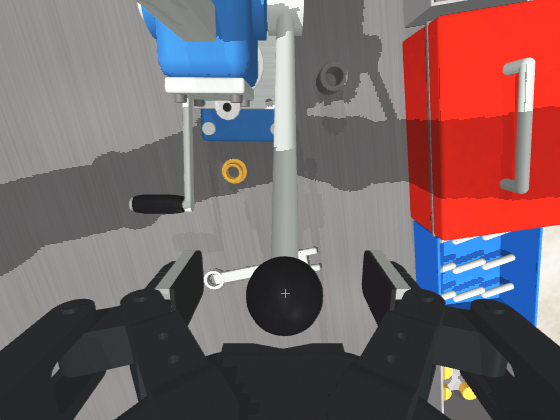

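View pics/s13z.png

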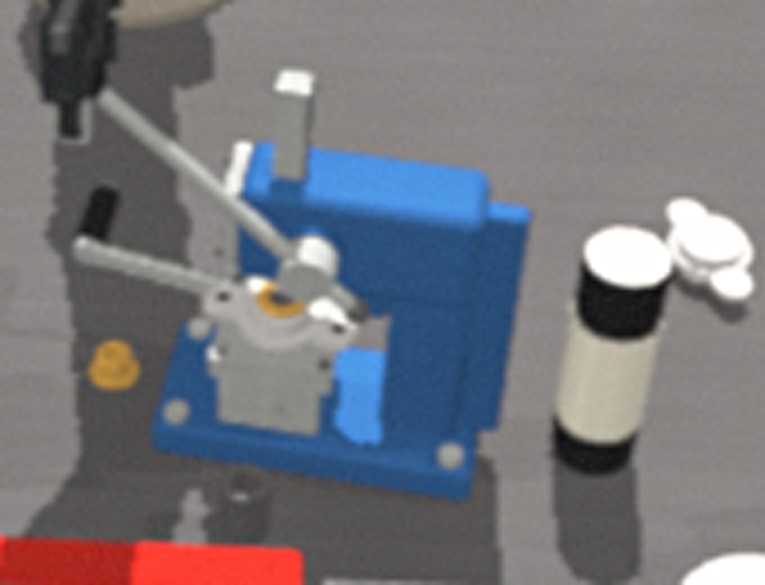

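Run:
```python
from h import *
m=ctrl.camera_model('scene')
for p in [(0,0,119),(0,0,123),(0,0,130),(18,0,119),(0,-18,119)]:
    print(p,cv2.projectPoints(W(p).reshape(1,3),m["rvec"],m["tvec"],m["intrinsics"],None)[0].ravel().round(1))
L=[cv2.resize(cv2.imread(f)[232:272,300:345],None,fx=8.8,fy=8.8,interpolation=cv2.INTER_NEAREST) for f in('pics/scene0.png','pics/s13_raw.png')]
cv2.imwrite('pics/cmp.png',np.hstack(L))
```

```text
(0, 0, 119) [322.  244.3]
(0, 0, 123) [322.  243.4]
(0, 0, 130) [322.1 241.7]
(18, 0, 119) [321.1 248.3]
(0, -18, 119) [316.2 243.5]
```

View pics/cmp.png

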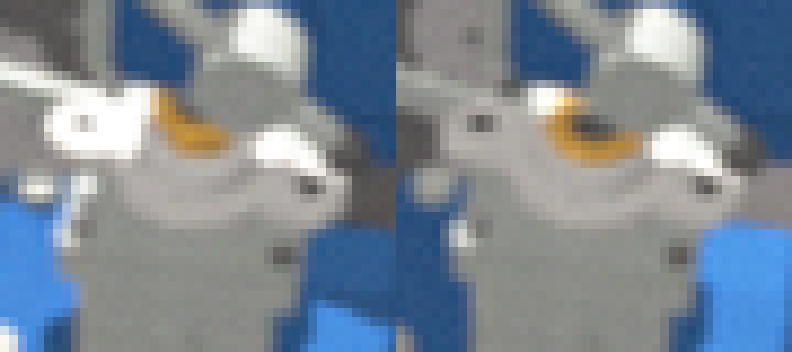

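Emit:
carry_out(steps=[[0,0,-0.035,0,0.085],[0,0,-0.07,0,0.085],[-0.005,-0.02,-0.085,-7,0.085],[-0.01,-0.045,-0.085,-14,0.085],[-0.015,-0.075,-0.085,-21,0.08],[-0.02,-0.105,-0.085,-28,0.07],[-0.025,-0.13,-0.075,-35,0.06],[-0.029,-0.147,-0.06,-42,0.055],[-0.029,-0.147,-0.03,-49,0.055],[-0.029,-0.147,0.0,-56,0.055],[-0.029,-0.147,0.03,-63,0.055],[-0.029,-0.147,0.06,-70,0.055]])

```text
clock: 14.53
tool_pos: [0.4649, -0.0014, 0.2424]
tcp_rot: [[-0.88, 0.475, 0.002], [0.475, 0.88, 0.001], [-0.001, 0.002, -1.0]]
ft_force: [1.4, 0.5, -0.0]
width: 0.641
```

```bash
python3 -c "
from h import *
st();rel(W([-98,-153,200]),180+np.degrees(YAW))"
```

```text
t 14.53 press [ -97.6 -154.2  242.4] xang 151.64 F [ 1.4  0.5 -0. ] w 54.8
[-0.57  0.11  0.48  2.05 -0.06  0.99  1.02]
shift [0.0008 0.001  0.0424] turn -19.61588881712572 xang 151.64
```

Emit:
carry_out(steps=[[0.001,0.001,0.02,-6.5,0.055],[0.001,0.001,0.04,-13,0.055],[0.001,0.001,0.06,-19.6,0.055],[0.001,0.001,0.06,-19.6,0.055]])

```text
clock: 14.87
tool_pos: [0.4622, -0.0003, 0.1802]
tcp_rot: [[-0.988, 0.154, -0.006], [0.154, 0.988, -0.001], [0.005, -0.002, -1.0]]
ft_force: [-0.9, -0.2, -0.1]
width: 0.647
```

```bash
python3 -c "
from h import *
st();snap('wrist','w14',[(-98,-153,77),(-127,-153,77),(-69,-153,77),(0,0,119)])"
```

```text
t 14.87 press [-100.4 -153.5  180.2] xang 171.13 F [-0.9 -0.2 -0.1] w 55.3
[-0.51  0.2   0.43  2.12 -0.11  0.85  1.4 ]
(-98, -153, 77) [283.5 208.5]
(-127, -153, 77) [283.4 173. ]
(-69, -153, 77) [283.5 242.1]
(0, 0, 119) [485.3 347. ]
```

View pics/w14.png

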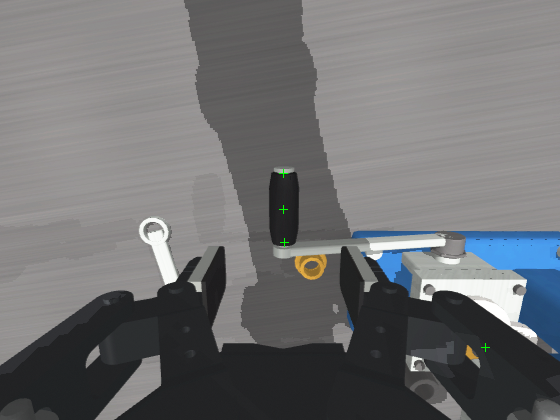

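Emit:
carry_out(steps=[[0.001,0,0.03,0,0.055],[0.001,0,0.06,0,0.055],[0.001,0,0.09,0,0.055],[0.001,0,0.11,0,0.055],[0.001,0,0.121,0,0.055],[0.001,0,0.121,0,0.05],[0.001,0,0.121,0,0.04],[0.001,0,0.121,0,0.03],[0.001,0,0.121,0,0.025],[0.001,0,0.121,0,0.015],[0.001,0,0.121,0,0.015],[0.001,0,0.121,0,0.015]])

```text
clock: 15.92
tool_pos: [0.4648, -0.0001, 0.0631]
tcp_rot: [[-0.987, 0.159, 0.003], [0.159, 0.987, 0.0], [-0.003, 0.001, -1.0]]
ft_force: [0.8, -1.1, 5.9]
width: 0.26
```

```bash
python3 -c "
from h import *
st();snap('wrist','w15',[(-98,-153,77),(0,0,119),(0,0,85)])"
```

```text
t 15.92 press [ -97.9 -153.    63.1] xang 170.84 F [ 0.8 -1.1  5.9] w 22.2
[-0.43  0.41  0.36  2.2  -0.26  0.56  1.53]
(-98, -153, 77) [282.7 270.3]
(0, 0, 119) [667.  538.4]
(0, 0, 85) [587.3 452.3]
```

View pics/w15.png

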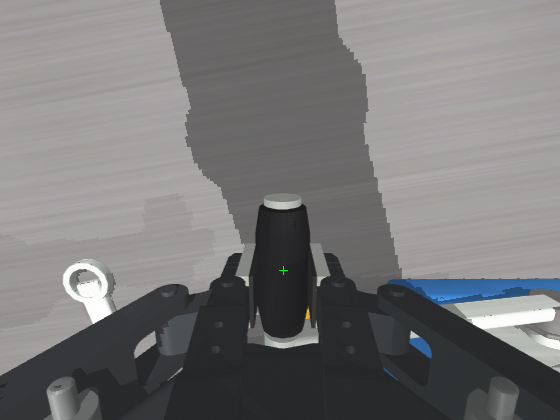

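```bash
python3 -c "
import numpy as np
f=lambda t:np.array([-155*np.cos(.175+t),-(155*np.sin(.175+t))])/1000
T=np.round(np.arange(0,1.41,.05),3);T[-1]=1.396
for a,b in((0,.4),(.4,.9),(.9,1.396)):
    print([[round(t,3)]+[float(x) for x in (f(t)-f(a)).round(4)] for t in T if a<t<=b+1e-6])"
```

```text
[[np.float64(0.05), 0.0015, -0.0076], [np.float64(0.1), 0.0035, -0.0151], [np.float64(0.15), 0.0057, -0.0225], [np.float64(0.2), 0.0084, -0.0298], [np.float64(0.25), 0.0114, -0.0369], [np.float64(0.3), 0.0148, -0.0439], [np.float64(0.35), 0.0185, -0.0507], [np.float64(0.4), 0.0226, -0.0573]]
[[np.float64(0.45), 0.0044, -0.0064], [np.float64(0.5), 0.0091, -0.0126], [np.float64(0.55), 0.0141, -0.0185], [np.float64(0.6), 0.0193, -0.0242], [np.float64(0.65), 0.0249, -0.0296], [np.float64(0.7), 0.0307, -0.0347], [np.float64(0.75), 0.0368, -0.0395], [np.float64(0.8), 0.0431, -0.044], [np.float64(0.85), 0.0496, -0.0482], [np.float64(0.9), 0.0563, -0.052]]
[[np.float64(0.95), 0.0069, -0.0035], [np.float64(1.0), 0.014, -0.0067], [np.float64(1.05), 0.0212, -0.0095], [np.float64(1.1), 0.0286, -0.0119], [np.float64(1.15), 0.036, -0.014], [np.float64(1.2), 0.0436, -0.0157], [np.float64(1.25), 0.0512, -0.017], [np.float64(1.3), 0.0589, -0.018], [np.float64(1.35), 0.0666, -0.0185], [np.float64(1.396), 0.0738, -0.0187]]
```

Emit:
carry_out(steps=[[0,0.0015,-0.0076,0,0.015],[0,0.0035,-0.0151,0,0.015],[0,0.0057,-0.0225,0,0.015],[0,0.0084,-0.0298,0,0.015],[0,0.0114,-0.0369,0,0.015],[0,0.0148,-0.0439,0,0.015],[0,0.0185,-0.0507,0,0.015],[0,0.0226,-0.0573,0,0.015]])

```text
clock: 16.63
tool_pos: [0.4681, 0.0217, 0.1205]
tcp_rot: [[-0.987, 0.16, 0.002], [0.16, 0.987, -0.001], [-0.002, -0.0, -1.0]]
ft_force: [6.1, -3.2, -4.5]
width: 0.257
```

```bash
cat > lv.py <<'E'
from h import *
import sys
def run(fn):
    st();s=ctrl.state();snap('wrist',fn)
    m=ctrl.camera_model("wrist")
    T=np.eye(4);T[:3,:3]=s["tcp_rot"];T[:3,3]=s["tool_pos"];C=np.linalg.inv(T@m["tool_from_camera"])
    for t in np.arange(float(sys.argv[2]),float(sys.argv[3]),float(sys.argv[4])):
        e=.175+t;o=[]
        for x in(-127,-69):
            p=np.array((x,-155*np.cos(e),50+155*np.sin(e)))
            pc=C@np.r_[W(p),1];q=m["intrinsics"]@pc[:3];o+=[(q[:2]/q[2]).round(1)]
        print(round(t,3),(p-toP(s["tool_pos"])).round(1)[1:],*o,"hw@-127",round(314*.012/pc[2],1))
run(sys.argv[1])
E
python3 lv.py w16 .3 .46 .03
```

```text
t 16.63 press [ -97.9 -130.9  120.5] xang 170.82 F [ 6.1 -3.2 -4.5] w 22.0
[-0.52  0.31  0.41  2.16 -0.18  0.7   1.42]
0.3 [-6.9  0.4] [267.2 200.4] [269.6 310. ] hw@-127 23.3
0.33 [-4.8  4.5] [271.6 202.5] [273.7 314.7] hw@-127 23.9
0.36 [-2.4  8.5] [276.6 204.7] [278.2 319.5] hw@-127 24.5
0.39 [-0.  12.5] [282.1 207. ] [283.1 324.5] hw@-127 25.2
0.42 [ 2.5 16.4] [288.2 209.4] [288.6 329.6] hw@-127 25.8
0.45 [ 5.2 20.2] [294.9 211.9] [294.7 334.9] hw@-127 26.5
```

View pics/w16.png

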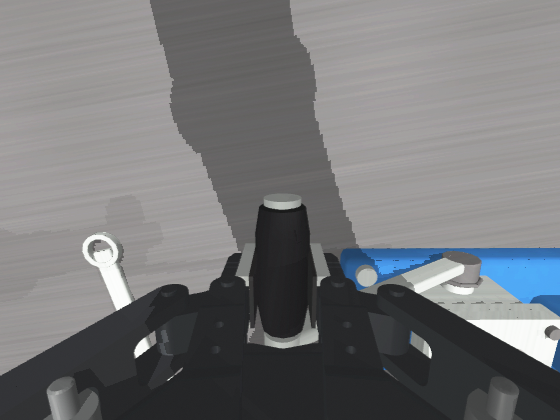

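Emit:
carry_out(steps=[[0,0.0044,-0.0064,0,0.015],[0,0.0091,-0.0126,0,0.015],[0,0.0141,-0.0185,0,0.015],[0,0.0193,-0.0242,0,0.015],[0,0.0249,-0.0296,0,0.015],[0,0.0307,-0.0347,0,0.015],[0,0.0368,-0.0395,0,0.015],[0,0.0431,-0.044,0,0.015],[0,0.0496,-0.0482,0,0.015],[0,0.0563,-0.052,0,0.015]])

```text
clock: 17.52
tool_pos: [0.4766, 0.0758, 0.1722]
tcp_rot: [[-0.987, 0.161, 0.001], [0.161, 0.987, -0.002], [-0.002, -0.002, -1.0]]
ft_force: [4.3, -7.1, -0.4]
width: 0.256
```

```bash
python3 lv.py w17 .8 .95 .03
```

```text
t 17.52 press [-97.7 -76.2 172.2] xang 170.75 F [ 4.3 -7.1 -0.4] w 21.9
[-0.64  0.24  0.41  2.09 -0.13  0.83  1.25]
0.8 [-10.8   6.1] [258.  203.1] [261.4 316.3] hw@-127 24.2
0.83 [-6.9  8.6] [266.3 204.5] [269.1 319.4] hw@-127 24.6
0.86 [-2.9 11.1] [275.2 205.8] [277.1 322.4] hw@-127 24.9
0.89 [ 1.1 13.4] [284.5 207.1] [285.5 325.3] hw@-127 25.3
0.92 [ 5.2 15.6] [294.4 208.4] [294.3 328.2] hw@-127 25.7
```

View pics/w17.png

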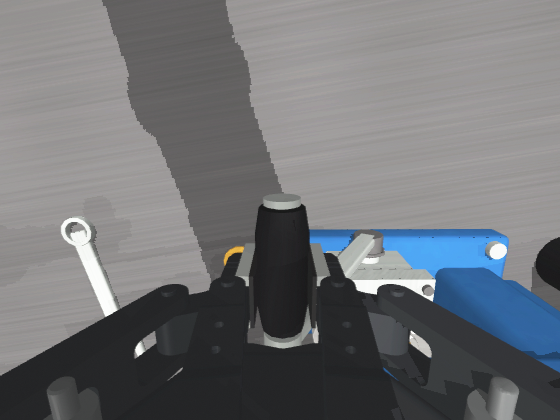

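Emit:
carry_out(steps=[[0,0.0069,-0.0035,0,0.015],[0,0.014,-0.0067,0,0.015],[0,0.0212,-0.0095,0,0.015],[0,0.0286,-0.0119,0,0.015],[0,0.036,-0.014,0,0.015],[0,0.0436,-0.0157,0,0.015],[0,0.0512,-0.017,0,0.015],[0,0.0589,-0.018,0,0.015],[0,0.0666,-0.0185,0,0.015],[0,0.0738,-0.0187,0,0.015],[0,0.0745,-0.0187,0,0.015],[0,0.0745,-0.0187,0,0.015]])

```text
clock: 18.57
tool_pos: [0.4885, 0.1505, 0.1919]
tcp_rot: [[-0.987, 0.16, 0.001], [0.16, 0.987, -0.0], [-0.001, -0.0, -1.0]]
ft_force: [-0.6, -5.1, 13.4]
width: 0.255
```

```bash
python3 lv.py w18 1.33 1.47 .02;python3 -c "
from h import *
snap('scene','s18',[(-98,0,205)])
snap('top','t18',[(-127,0,205),(-69,0,205),(-62,0,205)])
a=cv2.imread('pics/s18_raw.png')[180:310,260:430];cv2.imwrite('pics/s18z.png',cv2.resize(a,None,fx=4.5,fy=4.5,interpolation=cv2.INTER_CUBIC))
"
```

```text
t 18.57 press [-97.3  -0.5 191.9] xang 170.82 F [-0.6 -5.1 13.4] w 21.8
[-0.74  0.26  0.38  2.01 -0.12  0.9   1.11]
1.33 [-9.7 12.7] [259.4 206. ] [262.8 323.9] hw@-127 25.2
1.35 [-6.6 12.9] [266.6 206.1] [269.2 324.1] hw@-127 25.3
1.37 [-3.5 13. ] [273.9 206.1] [275.8 324.2] hw@-127 25.3
1.39 [-0.4 13.1] [281.1 206. ] [282.3 324.2] hw@-127 25.3
1.41 [ 2.7 13.1] [288.4 206. ] [288.8 324.2] hw@-127 25.3
1.43 [ 5.8 13. ] [295.7 205.9] [295.3 324. ] hw@-127 25.3
1.45 [ 8.9 12.9] [302.9 205.7] [301.9 323.8] hw@-127 25.2
(-98, 0, 205) [328.  203.3]
(-127, 0, 205) [225.7 238.3]
(-69, 0, 205) [228.9 220.9]
(-62, 0, 205) [229.3 218.8]
```

View pics/w18.png

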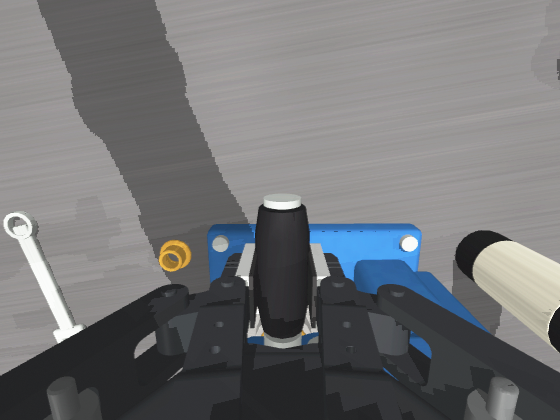

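View pics/s18z.png

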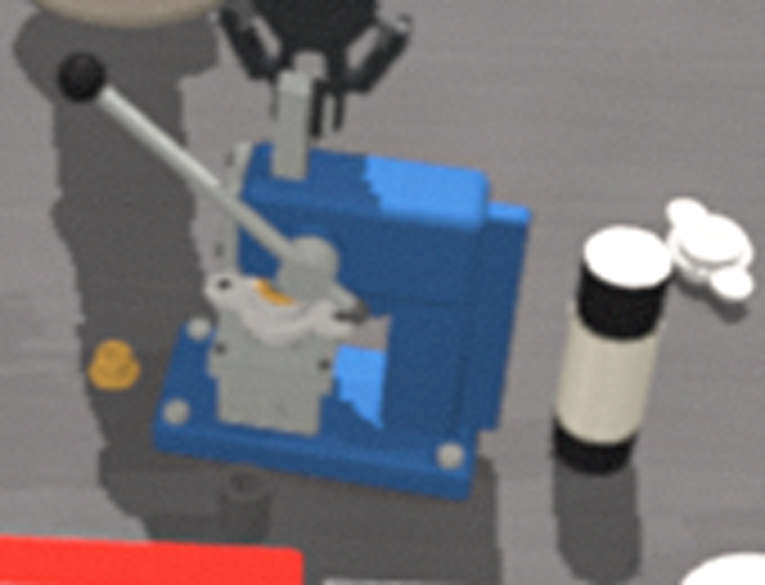

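Emit:
carry_out(steps=[[0,0.0003,-0.001,0,0.015],[0,0.0005,-0.0018,0,0.015],[0,0.0005,-0.0018,0,0.015],[0,0.0005,-0.0018,0,0.015],[0,0.0005,-0.0018,0,0.015],[0,0.0005,-0.0018,0,0.015]])

```text
clock: 19.22
tool_pos: [0.4883, 0.1493, 0.1922]
tcp_rot: [[-0.987, 0.161, 0.0], [0.161, 0.987, -0.003], [-0.001, -0.003, -1.0]]
ft_force: [4.5, -5.7, 0.6]
width: 0.26
```

```bash
python3 lv.py w19 1.37 1.43 .013; python3 -c "
from h import *
snap('scene','s19')
L=[cv2.resize(cv2.imread(f)[232:272,300:345],None,fx=8.8,fy=8.8,interpolation=cv2.INTER_NEAREST) for f in('pics/s13_raw.png','pics/s19_raw.png')]
cv2.imwrite('pics/cmp2.png',np.hstack(L))"
```

```text
t 19.22 press [-97.4  -1.7 192.2] xang 170.75 F [ 4.5 -5.7  0.6] w 22.2
[-0.74  0.26  0.38  2.01 -0.12  0.9   1.11]
1.37 [-2.3 12.8] [276.6 206. ] [278.3 324. ] hw@-127 25.2
1.383 [-0.3 12.8] [281.3 206. ] [282.6 324. ] hw@-127 25.2
1.396 [ 1.7 12.8] [286. 206.] [286.8 324. ] hw@-127 25.2
1.409 [ 3.7 12.8] [290.7 205.9] [291.1 323.9] hw@-127 25.2
1.422 [ 5.8 12.8] [295.4 205.9] [295.3 323.8] hw@-127 25.2
```

View pics/cmp2.png

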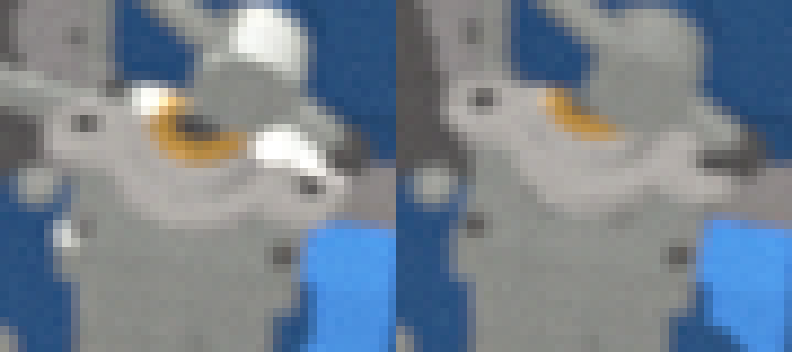

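View pics/t18.png

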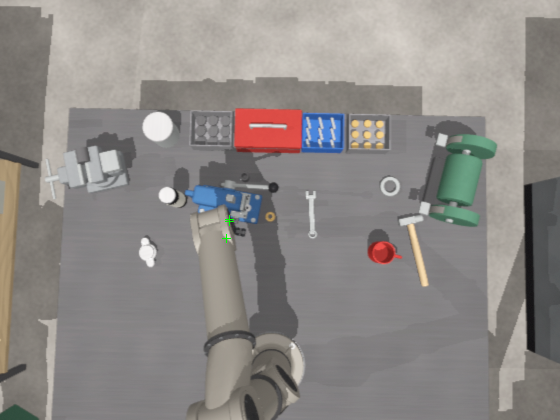

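Emit:
carry_out(steps=[[0,0.001,0,0,0.015],[0,0.0018,0,0,0.015],[0,0.0018,0,0,0.015],[0,0.0018,0,0,0.015],[0,0.0018,0,0,0.015],[0,0.0018,0,0,0.015]])

```text
clock: 19.82
tool_pos: [0.4886, 0.1511, 0.1922]
tcp_rot: [[-0.987, 0.161, 0.0], [0.161, 0.987, -0.003], [-0.001, -0.003, -1.0]]
ft_force: [4.4, -5.9, -0.2]
width: 0.261
```

Emit:
carry_out(steps=[[0,0,0,0,0.015],[0,0,0,0,0.015],[0,0,0,0,0.015],[0,0,0,0,0.015],[0,0,0,0,0.015],[0,0,0,0,0.015],[0,0,0,0,0.015],[0,0,0,0,0.015],[0,0,0,0,0.015],[0,0,0,0,0.015]])

```text
clock: 20.65
tool_pos: [0.4886, 0.1511, 0.1922]
tcp_rot: [[-0.987, 0.161, 0.0], [0.161, 0.987, -0.003], [-0.001, -0.003, -1.0]]
ft_force: [4.1, -5.8, 1.5]
width: 0.258
```

```bash
python3 lv.py w20 1.37 1.43 .013
```

```text
t 20.65 press [-9.730e+01  1.000e-01  1.922e+02] xang 170.75 F [ 4.1 -5.8  1.5] w 22.0
[-0.75  0.26  0.38  2.   -0.12  0.9   1.11]
1.37 [-4.1 12.7] [272.4 205.9] [274.6 323.9] hw@-127 25.2
1.383 [-2.1 12.8] [277.1 205.9] [278.8 323.9] hw@-127 25.2
1.396 [-0.1 12.8] [281.8 205.9] [283.1 323.9] hw@-127 25.2
1.409 [ 2.  12.8] [286.5 205.8] [287.3 323.8] hw@-127 25.2
1.422 [ 4.  12.7] [291.3 205.8] [291.5 323.8] hw@-127 25.2
```

View pics/w20.png

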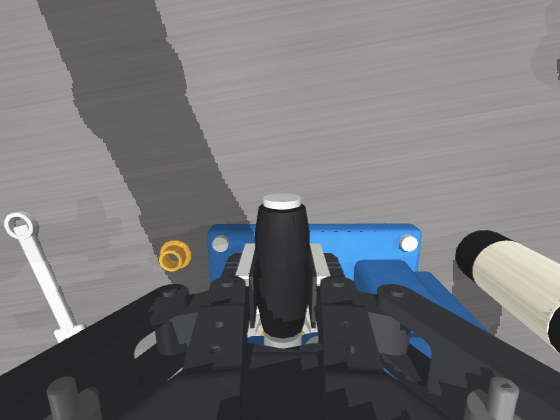

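The grip sits centred between the pads at about (282, 265). That puts the lever at 1.396 rad, steady, with only the spring load on it. I'm handing in.

```bash
python3 -c "
from plant import ctrl
print(ctrl.finish_job())"
```

```text
the job is handed in; nothing more can be done
None
```

The bush is pressed home, and the press handle is back at rest. The gripper is holding the cam lever upright with the housing raised, so you can take the part off. I handed the job in at about 20.7 s; the interface gives no verdict.

**Pressing:** I gripped the ball knob and pulled the handle down to about 1.13–1.16 rad, judged from the wrist camera. There it resisted with about 18 N on the tool, against the roughly 7 N the spring and bush should need. I took that as the flange sitting on the housing. The before and after scene pictures show the flange lower by the expected amount, but only at about one pixel of resolution. I had no close-up of the gap.

**Returning the handle:** I eased it up over about 5 s at roughly 0.3 rad/s, keeping hold of it to the stop. The wrist camera showed the knob at its rest position after I let go. The ball slid a few millimetres in the pads on the way, and side forces on the tool reached about 24 N, including at the stop. The grip was never lost.

**Ejector:** The last reading puts the lever at about 1.396 rad (within about 0.01 rad), still for the last second with only the spring load of about 6 N. The scene picture shows the housing up by about 12 mm. It had drifted about 0.01 rad low just before, and I corrected that.

**Other things on the bench:** They showed no change in the pictures I looked at, and the fingers stayed off the housing.

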